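# Cradle and chock a rocker shaft

## Task

Take the long hollow steel shaft from the wooden rest and lay it gently into the V-cradle, evenly across both V supports, and let go. Then put the roof-shaped wooden chock flat on the cradle's base plate on the open, gently sloping side of the Vs, midway between the two supports and lengthwise beside the shaft, and slide it up against the shaft so that the shaft cannot roll out.

Things in the scene. Friction and masses are not known exactly. Their poses are not given: they have to be found in the camera images.
- shaft: Long bright steel shaft with bored ends, 30 mm diameter, 240 mm long, 0.4-0.65 kg. Origin mid-axis; x along it, y and z roll. Starts in one lane of a light wooden rest, axis 41 mm above the table, 31 above the rest's board; two 20 mm cross bars 50 mm either side of the rest's middle carry it, free between them. A 140 mm shaft of like diameter lies parallel 80 mm away: not wanted.
- cradle: Fixed V-cradle: grey plate 220 (x) by 135 mm (y from -40 to +95), top 12 mm above the table; two dark steel V supports, 22 mm wide, at x = -88 and +88. Origin on the table under a seated shaft's axis, x along it, z up. The Vs are steep on the -y side (top 57 mm above the table), gentle and open on +y (to y = 45, 43 mm high).
- seat (a point): Where the middle of the shaft's axis lies when it rests in both Vs: 42 mm above the table, 30 mm above the cradle's plate, straight over the cradle's origin. Axes as the cradle's: x along the shaft, y to the open side, z up.
- chock: Roof-shaped brown wooden block 56 mm long (x), 34 high, 50 wide (y) at the foot, 24 at the flat top; upright parallel ends, gripped there. 60 g. Origin: centre of underside, z up. Starts flat on the table. On the plate it touches the seated shaft at y = 30 mm of the cradle; its foot goes under the shaft, so set it down at y = 45-55 and slide it in. A 70x36x22 mm block near it is not it.
Not all that is in view belongs to the job. What is shaped like the chock but blue is not meant. Leave any red look-alike of the shaft alone.

How it is judged:
By the outcome, as a careful person would: the job done as asked, in the order asked, and still so for the second after the job is handed in, with the robot touching nothing.
It also fails if it takes over 64 s, if anything falls off the work surface, if the arm or the gripper's body presses on something with over 40 N, if the wrist force passes 120 N, or if a joint passes its speed limit or range.

## Robot

A 6-joint arm with a two-finger parallel gripper is mounted at the origin on the work surface. World frame = base frame: x ahead of the robot, y to its left, z up, the work surface at z = 0. Lengths are in m, angles in rad, forces in N, time in s.
With the tool pointing down it reaches from about 0.225 to 0.875 m from the base axis. Payload 3.4 kg.
Tool frame: the origin (TCP) lies at the very end of the fingers, on their centre line; the grasp point (between the pads) lies manip.hold_point_z behind it (manip.hold_point_z is the distance from the TCP to the grasp point, in m); x points along the fingers, y is the direction in which the jaws open and shut, and the axes are right-handed (so a half turn about x gives the same grasp; the last joint's range is limited). The gripper opens to 85 mm and grips with 20 to 120 N. Pads are 22 mm wide; open, the fingers measure 114 mm over their backs; the gripper's body (76 mm by 85 mm) begins 54 mm behind the grasp point. The pads swing forward as they close: fully open they stand 13 mm farther back than shut.
Start: joints at [1.092, 0.276, 1.505, -0, 1.361, -0.121], TCP at [0.201, 0.539, 0.203] pointing down, gripper open.
Joint ranges: [-2.89, 2.89], [-0.75, 2.08], [0.22, 2.7], [-1.18, 4.32], [0.11, 2.71], [-2.7, 2.7]. Speed limits (rad/s): [2.57, 2.57, 3.14, 3.14, 3.14, 3.14].

## Interface

Orientations are given as a unit quaternion [w, x, y, z].
In Python, from rig import manip gives the robot as it stands.
- The arm moves only by the tool step_arm, never from a script. Its argument "targets" is a list of rows, each a list of 2 entries, a list of its own where there are three numbers: the shift along the tool's x, y, z in mm, then the turn about the tool's x in degrees. A call has 1 to 20 rows; each row is the pose to reach, as a shift and turn from the pose commanded when the call began, along the tool's axes at that moment; what a row does not reach only later rows make up. A row lasts 1/10 s, in which the tool goes at most 50 mm and 8.59 degrees, less where a joint would pass 70% of its speed; a pose out of reach is approached as far as the arm can. A call with a gripper value outside its range is refused whole. "grip" is the closure, from 0 (fully open) to 1 (shut), set as the call begins (left out, the last holds). The fingers move at their own pace and stop on an object; "grip_force" is the grip in N (left out, the last holds). Time passes only in rows, so rows that repeat a pose let the fingers close. It gives the time, the measured TCP pose, the force and the opening at its end, in the units of the state.
- manip.get_state(): the state, without advancing time (a new reading comes with each control period).
- manip.get_image(name): name is "scene" or "side" or "wrist"; returns a dict with "image" (400x640x3 uint8, red, green, blue), "fx", "fy", "cx", "cy" (pixels), "distortion" ([k1, k2, p1, p2, k3] as OpenCV has them; the pictures are not rectified), "pose" (4x4, takes a point from camera to world coordinates). Camera axes: x right, y down, z forward; pixel columns grow to the right and rows downward; lengths in m; the calibration is good to about 2 mm. A picture is of the moment at which its call begins. There is no depth.
- manip.sign_off(): hands the job in, once; it reports no verdict.
Trained networks look in a picture, given as the dict that the camera call returned (one of the last four; its "shot" number tells which), for a name from the list of things; names that differ only in an ending like _2 or _b are one class to them, and where a whole thing is asked for, a point or a joint stands for the part that bears it (a point fixed in the world has none). Each returns a list of dicts, best first, with "confidence" (0 to 1); they miss things now and then, are a little off and sometimes report something else, mostly with a low value. They report only what shows in the picture. A call takes as long as a camera call. They do not tell look-alikes from the thing itself.
- manip.search_frame(picture, thing): "xyz" ([x, y, z] in m, in world coordinates, good to about 4 mm: the middle of the surface that is visible of it).
- manip.regions_of(picture, thing): "region" (400x640 bool, what is visible of it).
The state is a dict: "clock": time; "qpos": joint angles; "qd": joint speeds; "effort": joint torques, N m; "position": TCP position; "ee_rot": TCP orientation; "contact_force": force on the tool from outside, world axes, zero at the start; "moment": the same for the moment, N m; "width": finger opening in m.
Only numpy, scipy, OpenCV 4.12 (cv2) and the standard library are available. Lean on these libraries where they do the work, as an engineer would, in place of code of your own. Each camera call takes 0.05 s, during which the arm holds its last target.

## Working session

There is one attempt and no reset: what is moved stays moved. The work goes in short steps, Python scripts to look and compute and a tool call to move; the robot and the scene stay as the last step left them, time stands still between calls to the robot, and variables do not carry over. Pictures are saved under pics/ and viewed, and the job is handed in when it is done.

Besides the shell and the picture viewer there is one more tool, called after "Call:" as name(argument=value, ...), one argument or row to a line, values as JSON. step_arm: Moves the arm, as the interface text tells. Its arguments: {"type":"object","properties":{"targets":{"type":"array"},"grip":{"type":"number"},"grip_force":{"type":"number"}},"required":["targets"]}

```bash
mkdir -p pics; ls; python3 - <<'E'
from rig import manip
import cv2
print(manip.get_state(), manip.hold_point_z)
for n in ["scene","side","wrist"]:
    p=manip.get_image(n); cv2.imwrite(f"pics/{n}0.png",p["image"][:,:,::-1])
    print(n,p["fx"],p["distortion"],p["pose"].round(3).tolist())
    for t in ["shaft","cradle","chock"]:
        for d in manip.search_frame(p,t): print(t,[round(float(v),3) for v in d["xyz"]],round(d["confidence"],2))
E
```

```text
pics
{'clock': 0.0, 'qpos': array([ 1.09202477e+00,  2.76589548e-01,  1.50613841e+00,  1.52832076e-05,
        1.36070921e+00, -1.21028774e-01]), 'qd': array([-2.65308193e-05, -4.61088268e-04,  9.18084008e-04,  2.93175530e-03,
       -5.10579782e-04, -1.43310924e-04]), 'effort': array([ 1.22781425e-03, -4.16754377e+01, -2.45802426e+01,  1.54091924e-05,
        1.13175731e-02, -1.86800241e-05]), 'position': array([0.20108536, 0.53806666, 0.20214077]), 'ee_rot': array([ 0.69562678,  0.12518739,  0.69602218, -0.12643032]), 'contact_force': array([ 0.01014231,  0.27489331, -0.19995643]), 'moment': array([0.0074366 , 0.0276478 , 0.03030013]), 'width': 0.08574656265849358} 0.0187
scene 433.1773812524284 [-0.1208523  0.         0.         0.         0.       ] [[-0.263, 0.74, -0.619, 1.421], [0.965, 0.195, -0.177, 0.147], [-0.01, -0.643, -0.765, 1.078], [0.0, 0.0, 0.0, 1.0]]
shaft [0.544, -0.507, 0.024] 0.83
shaft [0.597, -0.311, 0.056] 0.67
cradle [0.582, 0.289, 0.015] 0.93
cradle [0.597, -0.309, 0.055] 0.7
chock [0.66, 0.119, 0.027] 0.67
side 375.5341590903277 [-0.02355195  0.          0.          0.          0.        ] [[-0.969, -0.168, 0.179, 0.467], [-0.245, 0.613, -0.751, 0.535], [0.016, -0.772, -0.635, 0.603], [0.0, 0.0, 0.0, 1.0]]
shaft [0.575, -0.306, 0.046] 0.89
shaft [0.534, -0.497, 0.022] 0.77
cradle [0.588, 0.27, 0.015] 0.96
chock [0.639, 0.123, 0.026] 0.9
chock [0.663, 0.03, 0.027] 0.64
wrist 293.43581793733756 [-0.05426765  0.          0.          0.          0.        ] [[0.35, 0.894, 0.281, 0.13], [0.937, -0.333, -0.106, 0.564], [-0.001, 0.3, -0.954, 0.374], [0.0, 0.0, 0.0, 1.0]]
```

View pics/scene0.png

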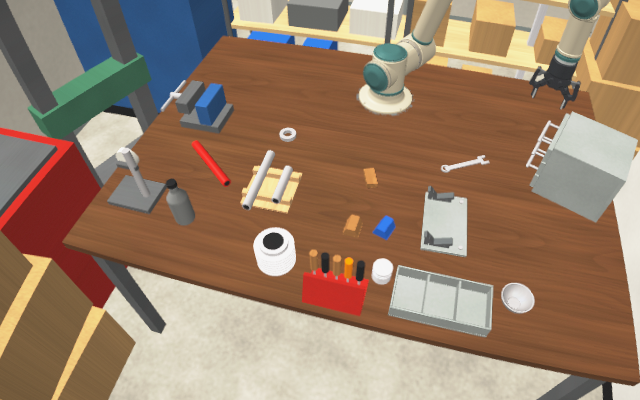

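View pics/side0.png

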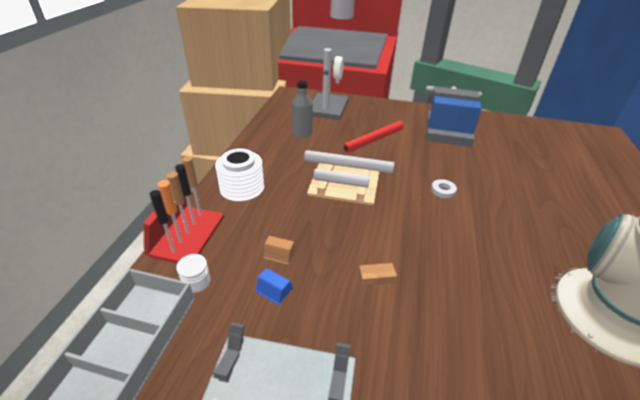

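Scene picture: the long bright shaft is at about (258,180) on the rest, with the short one at (283,184). The red look-alike is at (210,162). The brown roof-shaped block is at (352,222), the blue one at (384,227), the flat brown block at (370,176) and the cradle at (445,222). I'll measure these with the wrist camera.

```bash
cat > h.py <<'E'
import numpy as np, cv2
from rig import manip
from scipy.spatial.transform import Rotation as R
def tool():
    s=manip.get_state(); q=s["ee_rot"]; return s,np.array(s["position"]),R.from_quat([q[1],q[2],q[3],q[0]]).as_matrix()
def shift(target,yaxis_deg=None):
    """world TCP target -> tool shift mm, turn about tool x (deg) so tool y lies along world heading"""
    s,p,M=tool(); d=M.T@(np.array(target)-p)*1000
    t=None
    if yaxis_deg is not None:
        a=np.radians(yaxis_deg); v=M.T@np.array([np.cos(a),np.sin(a),0]); t=np.degrees(np.arctan2(v[2],v[1])); t=(t+90)%180-90
    print("pos",p.round(4),"x",M[:,0].round(3),"y heading",np.degrees(np.arctan2(M[1,1],M[0,1])).round(1),"q6",s["qpos"][5].round(2),"w",round(s["width"],4),"F",s["contact_force"].round(1),"t",round(s["clock"],2))
    print("shift",d.round(1),"turn",t)
def K(p): return np.array([[p["fx"],0,p["cx"]],[0,p["fy"],p["cy"]],[0,0,1]]),np.array(p["distortion"])
def ray(p,uv):
    k,d=K(p); n=cv2.undistortPoints(np.array(uv,float).reshape(-1,1,2),k,d).reshape(-1,2)
    T=np.array(p["pose"]); return T[:3,3],(T[:3,:3]@np.c_[n,np.ones(len(n))].T).T
def onplane(p,uv,z):
    o,r=ray(p,uv); return o+r*((z-o[2])/r[:,2])[:,None]
def proj(p,X):
    T=np.linalg.inv(p["pose"]);k,d=K(p); X=np.array(X,float).reshape(-1,3)
    return cv2.projectPoints(X,cv2.Rodrigues(T[:3,:3])[0],T[:3,3],k,d)[0].reshape(-1,2)
def tri(ps,uvs):
    A=np.zeros((3,3));b=np.zeros(3);L=[]
    for p,uv in zip(ps,uvs):
        o,r=ray(p,[uv]); r=r[0]/np.linalg.norm(r[0]); Q=np.eye(3)-np.outer(r,r);A+=Q;b+=Q@o;L.append((o,Q))
    X=np.linalg.solve(A,b); return X,[np.linalg.norm(Q@(X-o))*1000 for o,Q in L]
import pickle
def snap(name,fn):
    p=manip.get_image(name); cv2.imwrite(f"pics/{fn}.png",p["image"][:,:,::-1]); pickle.dump(p,open(f"pics/{fn}.pkl","wb")); return p
def load(fn): return pickle.load(open(f"pics/{fn}.pkl","rb"))
E
python3 -c "
from h import *
shift([0.55,0.26,0.33],90)
s,p,M=tool();print(M.round(3)); W=load if 0 else manip.get_image('wrist');print((M.T@(W['pose'][:3,3]-p)).round(3),(M.T@W['pose'][:3,:3]).round(3))"
```

```text
pos [0.2014 0.5386 0.2031] x [ 0.  0. -1.] y heading 69.5 q6 -0.12 w 0.0851 F [ 0.2 -0.4 -0.2] t 0.6
shift [-127.  -138.9  424.1] turn -20.49937770914633
[[ 0.     0.35   0.937]
 [ 0.     0.937 -0.35 ]
 [-1.     0.     0.   ]]
[-0.171 -0.001 -0.076] [[ 0.001 -0.3    0.954]
 [ 1.     0.001 -0.   ]
 [-0.001  0.954  0.3  ]]
```

Call:
step_arm(
  targets=[
    [[-30,-40,110],-6],
    [[-60,-80,220],-12],
    [[-90,-110,320],-18],
    [[-127,-129,396],-20.5],
    [[-127,-129,396],-20.5],
    [[-127,-129,396],-20.5],
    [[-127,-129,396],-20.5],
    [[-127,-129,396],-20.5],
    [[-127,-129,396],-20.5],
    [[-127,-129,396],-20.5],
    [[-127,-129,396],-20.5],
    [[-127,-129,396],-20.5],
  ],
)

```text
clock: 1.85
position: [0.526, 0.2796, 0.3296]
ee_rot: [0.707, -0.0, 0.708, 0.0]
contact_force: [0.4, -0.3, -0.5]
width: 0.0856
```

```bash
python3 -c "
from h import *
p=snap('wrist','w1'); shift([0.52,0.0,0.33],90)
for t in ['cradle','chock','shaft']:
    for d in manip.search_frame(p,t): print(t,np.round(d['xyz'],3),round(d['confidence'],2),proj(p,d['xyz']).round())
"
```

```text
pos [0.5258 0.2798 0.3296] x [-0.001  0.    -1.   ] y heading 90.1 q6 -1.2 w 0.0854 F [ 0.5 -0.3 -0.4] t 1.9
shift [  -0.4 -279.8   -6.2] turn 0.08087118693063644
cradle [0.567 0.285 0.009] 0.85 [[324. 176.]]
chock [0.641 0.115 0.032] 0.93 [[225. 221.]]
chock [0.662 0.03  0.035] 0.72 [[178. 232.]]
shaft [ 0.67  -0.301  0.043] 0.87 [[  6. 236.]]
```

View pics/w1.png

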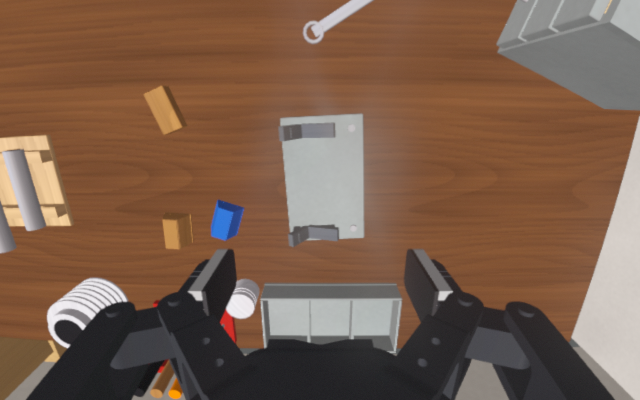

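View 1: the cradle plate corners are at (281,118), (363,114), (364,237) and (290,240). The steep V ends are on the left (-y) and the open side is on the right. The brown roof block is at (177,231), the blue one at (226,221) and the flat brown block at (163,110). The next view will be from y≈0.

Call:
step_arm(
  targets=[
    [[0,-25,-1],0],
    [[0,-75,-3],0],
    [[0,-125,-5],0],
    [[0,-175,-6],0],
    [[0,-225,-6],0],
    [[0,-260,-6],0],
    [[0,-280,-6],0],
    [[0,-280,-6],0],
    [[0,-280,-6],0],
    [[0,-280,-6],0],
    [[0,-280,-6],0],
  ],
)

```text
clock: 3.15
position: [0.5211, 0.0005, 0.33]
ee_rot: [0.707, -0.001, 0.707, 0.001]
contact_force: [-0.1, 0.8, -0.7]
width: 0.0853
```

```bash
python3 -c "
from h import *
p=snap('wrist','w2'); shift([0.49,-0.3,0.33],90)
for t in ['cradle','chock','shaft']:
    for d in manip.search_frame(p,t): print(t,np.round(d['xyz'],3),round(d['confidence'],2),proj(p,d['xyz']).round())
"
```

```text
pos [5.211e-01 3.000e-04 3.300e-01] x [ 0.  0. -1.] y heading 90.1 q6 -1.71 w 0.0854 F [-0.5 -0.4  0.5] t 3.2
shift [-1.000e-01 -3.002e+02 -3.170e+01] turn 0.1141203870048173
cradle [0.566 0.28  0.01 ] 0.56 [[480. 179.]]
chock [0.662 0.016 0.035] 0.83 [[329. 235.]]
chock [0.638 0.101 0.033] 0.56 [[378. 222.]]
chock [0.566 0.279 0.007] 0.46 [[479. 179.]]
shaft [ 0.547 -0.485  0.027] 0.97 [[ 42. 170.]]
shaft [ 0.566 -0.307  0.054] 0.87 [[130. 185.]]
shaft [0.567 0.278 0.009] 0.5 [[479. 179.]]
```

View pics/w2.png

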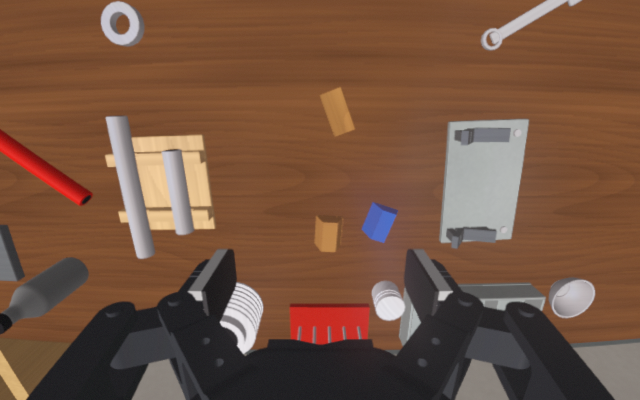

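View 2: the long shaft runs from (118,118) to (145,257) on the rest, with the short one at (177,192) and the red one at (40,165). The brown roof block is at (327,234), the blue one at (380,222) and the flat one at (337,112). Next is a close view over the shaft.

Call:
step_arm(
  targets=[
    [[10,-25,-10],0],
    [[20,-75,-30],0],
    [[30,-125,-40],0],
    [[40,-175,-40],0],
    [[50,-225,-40],0],
    [[60,-260,-40],0],
    [[60,-280,-40],0],
    [[60,-280,-40],0],
    [[60,-280,-40],0],
    [[60,-280,-40],0],
    [[60,-280,-40],0],
  ],
)

```text
clock: 4.45
position: [0.4815, -0.2794, 0.2707]
ee_rot: [0.707, -0.001, 0.707, 0.001]
contact_force: [-0.1, 0.2, -1.2]
width: 0.0856
```

```bash
python3 -c "
from h import *
p=snap('wrist','w3'); shift([0.49,-0.3,0.33],90)
for t in ['shaft']:
    for d in manip.search_frame(p,t): print(t,np.round(d['xyz'],3),round(d['confidence'],2),proj(p,d['xyz']).round())
p2=load('w2')
a=p['image'][:,:,::-1]; b=p2['image'][90:290,80:240,::-1]
cv2.imwrite('pics/w3b.png',cv2.resize(b,None,fx=3,fy=3,interpolation=cv2.INTER_CUBIC))
c=p2['image'][190:270,290:410,::-1]; d=p2['image'][75:155,290:410,::-1]
cv2.imwrite('pics/w2c.png',cv2.resize(np.vstack([c,d]),None,fx=3.7,fy=3.7,interpolation=cv2.INTER_CUBIC))
"
```

```text
pos [ 0.4815 -0.2796  0.2706] x [ 0.001 -0.    -1.   ] y heading 90.1 q6 -2.22 w 0.0856 F [ 0.1 -0.9  0.3] t 4.5
shift [-59.4 -20.5   8.6] turn 0.1081315494156172
shaft [ 0.56  -0.315  0.054] 0.84 [[295. 219.]]
shaft [ 0.519 -0.517  0.03 ] 0.82 [[160. 186.]]
```

View pics/w3.png

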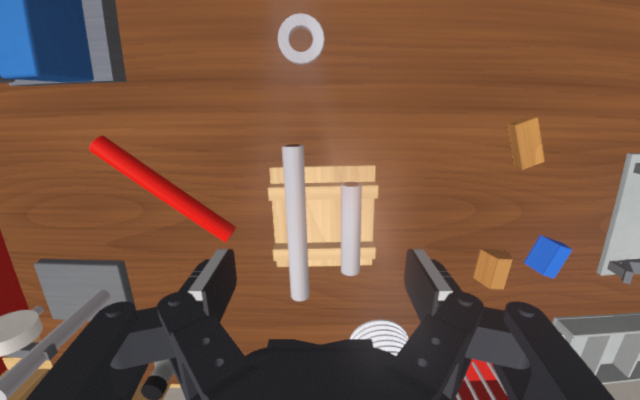

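View pics/w3b.png

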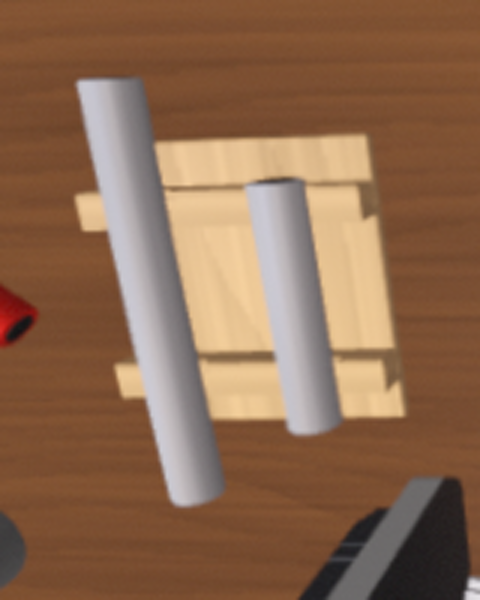

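View pics/w2c.png

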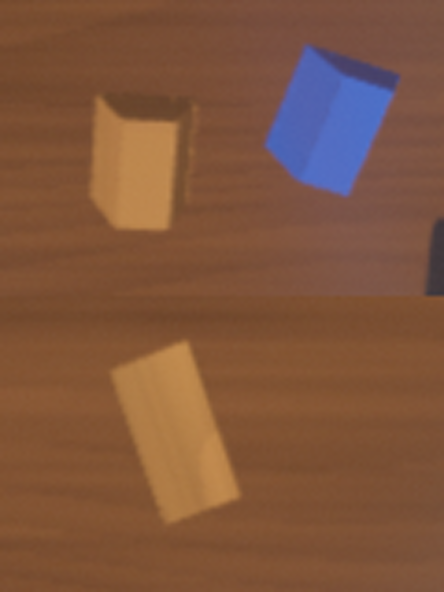

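Crop check: the brown block at (327,234) in w2 has sloped sides, a flat top and upright ends, so it is the chock. The blue one has the same shape but is excluded, and the flat brown slab is the 70x36x22 block. The shaft at (132,188) is the long bright one. I'll fit models to the masks.

```bash
cat > fit.py <<'E'
from h import *
from scipy.optimize import minimize
a=np.linspace(0,2*np.pi,24,endpoint=False)
CYL=np.array([[s*.12,.015*np.cos(t),.015*np.sin(t)] for s in(-1,1) for t in a])
CH=np.array([[s*.028,y,z] for s in(-1,1) for y,z in((-.025,0),(.025,0),(-.012,.034),(.012,.034))])
def pose(X,q): 
    pit=q[4] if len(q)>4 else 0
    return X@R.from_euler('ZY',[q[3],pit]).as_matrix().T+q[:3]
S=4
def sil(p,X):
    h=cv2.convexHull(proj(p,X).astype(np.float32)).reshape(-1,2)
    m=np.zeros((400*S,640*S),np.uint8); cv2.fillConvexPoly(m,np.round((h+.5)*S-.5).astype(np.int32),1); return m
def fit(model,views,masks,q0,step):
    big=[cv2.resize(m.astype(np.uint8),None,fx=S,fy=S,interpolation=cv2.INTER_NEAREST) for m in masks]
    def cost(q):
        c=0
        for p,b in zip(views,big):
            m=sil(p,pose(model,q)); c+=1-(m&b).sum()/((m|b).sum()+1)
        return c/len(views)
    q0=np.array(q0); n=len(q0); sx=np.vstack([q0]+[q0+np.eye(n)[i]*step[i] for i in range(n)])
    r=minimize(cost,q0,method='Nelder-Mead',options=dict(initial_simplex=sx,maxiter=250,xatol=1e-4,fatol=1e-5)); 
    r=minimize(cost,r.x,method='Nelder-Mead',options=dict(initial_simplex=np.vstack([r.x]+[r.x-.5*np.eye(n)[i]*step[i] for i in range(n)]),maxiter=200,xatol=1e-4,fatol=1e-5)); return r.x,r.fun
def mask(p,thing,uv):
    for d in manip.regions_of(p,thing):
        m=d["region"]; u,v=map(int,uv)
        if m[v-2:v+3,u-2:u+3].any(): print(thing,round(d["confidence"],2),m.sum()); return m
    print("none",thing)
E
python3 - <<'E'
from fit import *
w=[load(f"w{i}") for i in(1,2,3)]
m2=mask(w[1],"shaft",(132,188)); m3=mask(w[2],"shaft",(296,222))
for n in ([w[1],w[2]],[m2,m3]),([w[2]],[m3]),:
    if all(x is not None for x in n[1]): print("shaft",fit(CYL,n[0],n[1],[.565,-.31,.041,0.0,0],[.01,.01,.008,.1,.03]))
V=[];M=[]
for p,uv in zip(w,[(177,231),(327,234),(491,269)]):
    m=mask(p,"chock",uv)
    if m is not None: V.append(p);M.append(m)
print("chock",fit(CH,V,M,[.66,.02,.0,-.05],[.01,.01,.005,.2]))
v=[np.c_[w[0]["image"][95:260,265:380]],]
a=cv2.resize(w[0]["image"][100:255,265:380,::-1],None,fx=4,fy=4,interpolation=cv2.INTER_CUBIC)
b=cv2.resize(w[1]["image"][105:260,430:545,::-1],None,fx=4,fy=4,interpolation=cv2.INTER_CUBIC)
cv2.imwrite("pics/crA.png",a[:,:400*2][:600]);cv2.imwrite("pics/crB.png",b[:600])
E
```

```text
shaft 0.73 2971
shaft 0.93 3027
shaft (array([ 0.57844093, -0.3155493 ,  0.04153625,  0.02250136,  0.00494659]), np.float64(0.051020132280918395))
shaft (array([ 0.5801982 , -0.31606944,  0.03424213,  0.02443195, -0.01600806]), np.float64(0.049585132419364464))
chock 0.85 931
chock 0.84 907
chock 0.9 1223
chock (array([ 0.66570926,  0.01475648,  0.00141931, -0.06321023]), np.float64(0.05733275105638184))
```

View pics/crA.png

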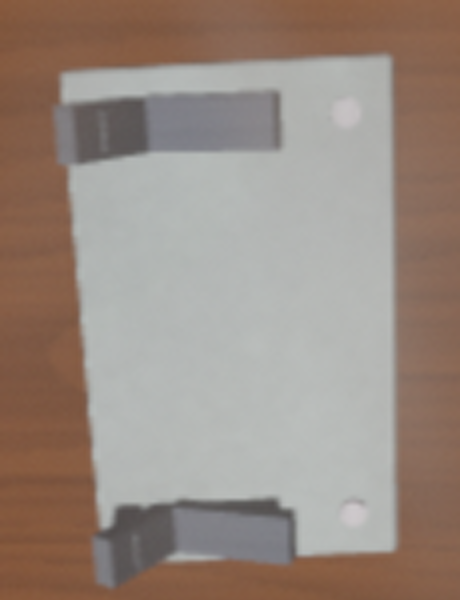

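View pics/crB.png

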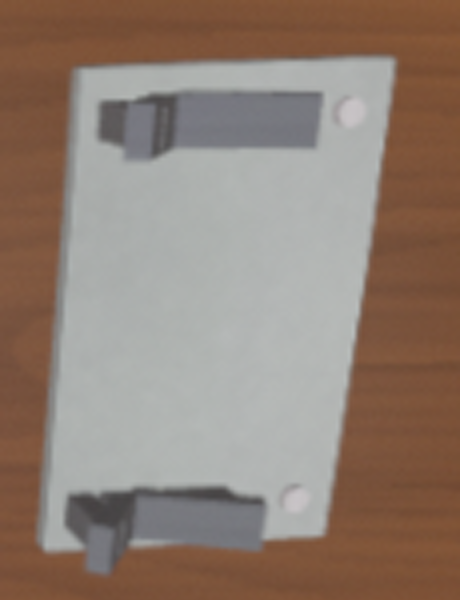

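```bash
python3 - <<'E'
from fit import *
from scipy.optimize import least_squares
w=[load(f"w{i}") for i in(1,2)]
C=np.array([[-.11,-.04,0],[-.11,.095,0],[.11,.095,0],[.11,-.04,0]])
ob=[(np.array([[62,72],[390,56],[396,550],[103,563]])-1.5)/4+[265,100],(np.array([[80,68],[395,58],[327,533],[48,549]])-1.5)/4+[430,105]]
def f(q,s): return np.concatenate([(proj(w[i],pose(C,q))-ob[i]).ravel() for i in s])
for s in [(0,1),(0,),(1,)]:
    r=least_squares(f,[.57,.26,.012,-.05],x_scale=[.01,.01,.01,.05],args=(s,)); print(s,r.x.round(4),r.fun.round(1).tolist())
    if s==(0,1): q=r.x
# overlay
vs=[]
for i in (0,1):
    im=w[i]["image"][:,:,::-1].copy()
    P=[[.088,0,.018],[-.088,0,.018],[.088,.045,.031],[-.088,.045,.031],[.088,-.02,.045]]
    for uv in proj(w[i],pose(np.vstack([C,[[-.1,0,.008],[.1,0,.008]],P]),q)): cv2.circle(im,tuple(np.round(uv*8).astype(int)),8,(0,0,255),-1,cv2.LINE_AA,3)
    o=[(265,100),(430,105)][i]; vs.append(cv2.resize(im[o[1]:o[1]+155,o[0]:o[0]+115],None,fx=3.4,fy=3.4,interpolation=cv2.INTER_CUBIC))
cv2.imwrite("pics/crO.png",np.hstack(vs))
E
```

```text
(0, 1) [0.5768 0.2594 0.0097 0.0558] [-0.4, -0.0, 0.7, -0.7, 0.6, -0.1, 0.6, 0.3, 0.1, -0.1, 0.0, -0.5, -0.7, 0.6, -1.0, 0.7]
(0,) [0.5775 0.2587 0.0073 0.0514] [-0.3, 0.2, 0.4, -0.0, -0.2, -0.1, 0.1, -0.0]
(1,) [0.5774 0.262  0.0065 0.06  ] [0.4, 0.3, -0.1, -0.5, -0.2, -0.1, -0.1, 0.3]
```

View pics/crO.png

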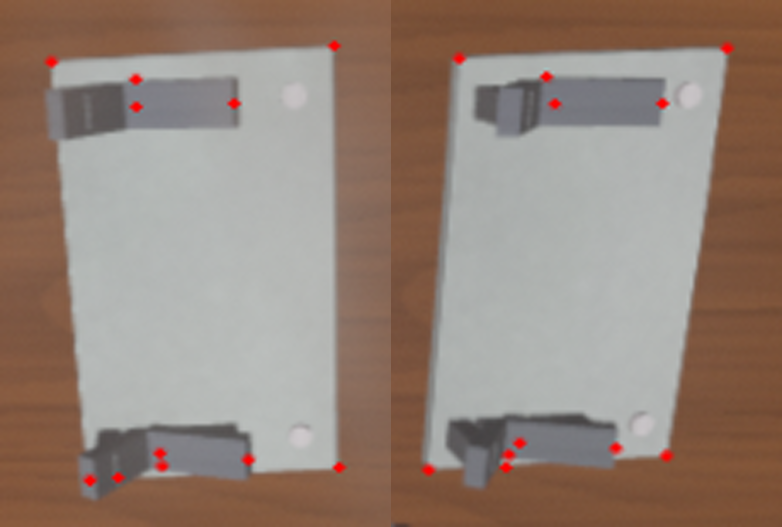

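```bash
python3 -c "
from h import *
shift([0.579,-0.3157,0.11],91.3)"
```

```text
pos [ 0.4812 -0.2806  0.2701] x [ 0. -0. -1.] y heading 90.0 q6 -2.22 w 0.0855 F [-0.3  0.6  0.4] t 4.8
shift [160.1 -35.2  97.8] turn -1.274591058164134
```

Call:
step_arm(
  targets=[
    [[20,-5,12],-0.3],
    [[60,-15,37],-0.6],
    [[100,-24,62],-1.0],
    [[135,-31,83],-1.3],
    [[155,-35,95],-1.3],
    [[160,-35,98],-1.3],
    [[160,-35,98],-1.3],
    [[160,-35,98],-1.3],
  ],
  grip=0.3,
  grip_force=60,
)

```text
clock: 5.6
position: [0.5793, -0.3161, 0.1115]
ee_rot: [0.708, -0.008, 0.707, 0.008]
contact_force: [-0.2, -0.2, 0.8]
width: 0.0599
```

```bash
python3 -c "
from h import *
p=snap('wrist','w4'); shift([0.579,-0.3157,0.0235],91.3)"
```

```text
pos [ 0.5794 -0.3162  0.1119] x [ 0.002 -0.001 -1.   ] y heading 91.3 q6 -2.2 w 0.0598 F [-0.8  1.   0.4] t 5.65
shift [88.4  0.7 -0.6] turn -0.006564099782536914
```

View pics/w4.png

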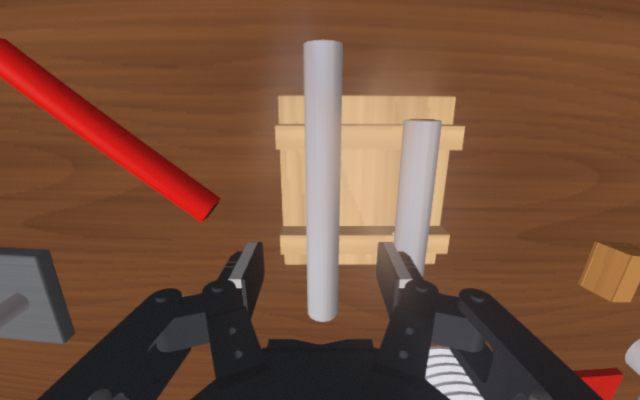

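The jaws straddle the long shaft, centred at u≈321, clear of the short one at (420,190). I'll check the midpoint from this view.

```bash
python3 -c "
from fit import *
p=load('w4'); print(onplane(p,[(323,42)],.0565),onplane(p,[(322,320)],.0415))
p=manip.get_image('wrist'); m=mask(p,'shaft',(323,150)); print(fit(CYL,[p],[m],[.579,-.316,.041,.02,0],[.01,.01,.004,.05,.02])) "
```

```text
[[ 0.46029055 -0.31777895  0.0565    ]] [[ 0.70887939 -0.31204428  0.0415    ]]
shaft 0.76 9687
(array([ 0.57903282, -0.31524454,  0.04072165,  0.02316028,  0.00743616]), np.float64(0.02857288118358836))
```

Call:
step_arm(
  targets=[
    [[15,0.5,0],0],
    [[40,0.5,0],0],
    [[65,0.5,0],0],
    [[80,0.5,0],0],
    [[88,0.5,0],0],
    [[88,0.5,0],0],
    [[88,0.5,0],0],
  ],
)

```text
clock: 6.45
position: [0.5798, -0.3159, 0.0232]
ee_rot: [0.708, -0.008, 0.706, 0.008]
contact_force: [0.9, 0.4, 0.0]
width: 0.0596
```

Call:
step_arm(
  targets=[
    [[0,0,0],0],
    [[0,0,0],0],
    [[0,0,0],0],
    [[0,0,0],0],
    [[0,0,0],0],
    [[0,0,0],0],
    [[0,0,0],0],
    [[0,0,0],0],
  ],
  grip=1,
  grip_force=70,
)

```text
clock: 7.25
position: [0.5818, -0.3168, 0.0274]
ee_rot: [0.709, -0.01, 0.705, 0.007]
contact_force: [-1.7, 1.9, 20.4]
width: 0.0
```

```bash
python3 -c "
from h import *
shift([0.579,-0.3157,0.0235],91.3)"
```

```text
pos [ 0.5818 -0.3168  0.0274] x [ 0.007 -0.004 -1.   ] y heading 91.3 q6 -2.2 w 0.0 F [-1.7  1.9 20.4] t 7.25
shift [ 3.9  1.2 -2.8] turn 0.005087732572690129
```

The fingers shut fully with 20 N pushing up, so I'm looking before doing anything else.

```bash
python3 -c "
from h import *
snap('wrist','w5');p=snap('side','s5')
cv2.imwrite('pics/s5c.png',cv2.resize(p['image'][110:230,270:430,::-1],None,fx=5,fy=5,interpolation=cv2.INTER_CUBIC)[:600])"
```

```text
(no output)
```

View pics/w5.png

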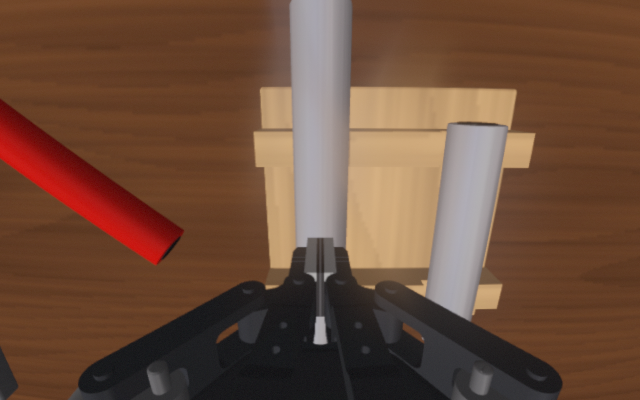

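View pics/s5c.png

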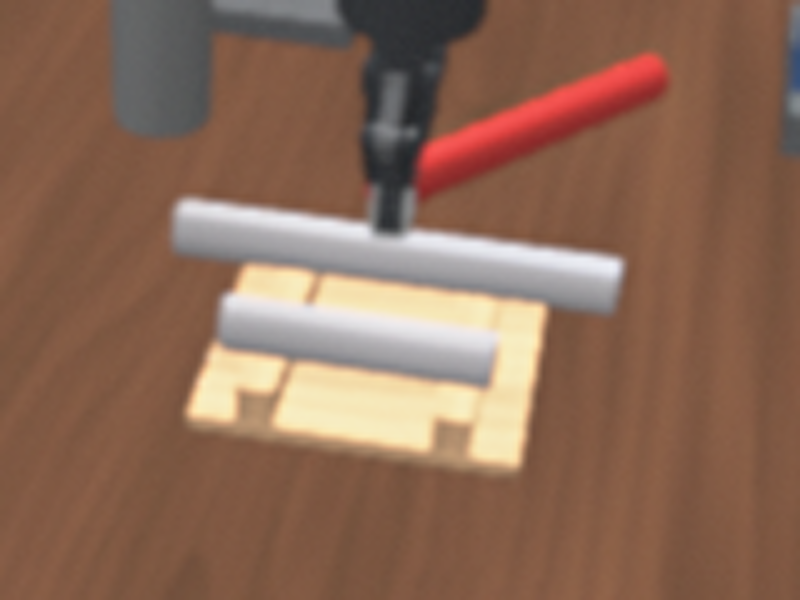

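```bash
python3 -c "
from fit import *
s,pos,M=tool()
w=load('w5'); sd=load('s5')
print('wrist tcp',proj(w,[pos,pos-M[:,0]*.0187,pos-M[:,0]*.0287]).round(0).tolist())
print('side tcp',((proj(sd,[pos,pos-M[:,0]*.0187,pos-M[:,0]*.0287])-[270,110])*5).round(0).tolist())
for q in [(.579,-.3155,.041,.023)]:
  h=cv2.convexHull(proj(sd,pose(CYL,q)).astype(np.float32)).reshape(-1,2); print(((h-[270,110])*5).round(0).tolist())
p=manip.get_image('scene'); cv2.imwrite('pics/sc5.png',cv2.resize(p['image'][130:230,220:340,::-1],None,fx=6,fy=6,interpolation=cv2.INTER_CUBIC))
m=mask(sd,'shaft',(330,160)); print(fit(CYL,[sd],[m],[.579,-.316,.041,.02,0],[.01,.01,.004,.05,.02]))
"
```

```text
wrist tcp [[321.0, 230.0], [322.0, 244.0], [322.0, 252.0]]
side tcp [[383.0, 275.0], [386.0, 246.0], [388.0, 231.0]]
[[618.0, 259.0], [618.0, 260.0], [617.0, 264.0], [617.0, 268.0], [616.0, 275.0], [615.0, 282.0], [614.0, 289.0], [612.0, 296.0], [611.0, 303.0], [610.0, 308.0], [609.0, 312.0], [609.0, 315.0], [609.0, 315.0], [171.0, 253.0], [170.0, 253.0], [169.0, 250.0], [168.0, 246.0], [168.0, 241.0], [168.0, 234.0], [169.0, 227.0], [170.0, 220.0], [171.0, 213.0], [173.0, 207.0], [175.0, 203.0], [176.0, 200.0], [178.0, 199.0]]
shaft 0.57 946
(array([ 0.57816013, -0.31767558,  0.04071678,  0.01329892,  0.0064868 ]), np.float64(0.07929867733005225))
```

View pics/sc5.png

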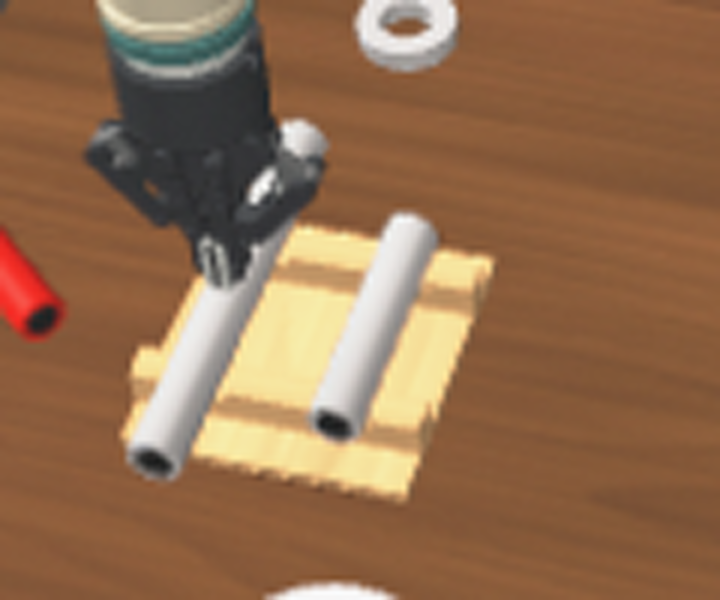

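The tips stopped on top of the shaft. They stand about 28 mm behind the stated TCP, or the reported height is off by that much. I'll back off gently and measure the tips directly.

Call:
step_arm(
  targets=[
    [[-10,0,0],0],
    [[-35,0,0],0],
    [[-60,0,0],0],
    [[-70,0,0],0],
    [[-70,0,0],0],
    [[-70,0,0],0],
  ],
)

```text
clock: 8.05
position: [0.5786, -0.315, 0.0912]
ee_rot: [0.707, -0.008, 0.707, 0.008]
contact_force: [-0.4, -0.1, 0.1]
width: -0.0002
```

```bash
python3 -c "
from h import *
s,pos,M=tool(); print(pos,M[:,0],s['width'],s['contact_force'])
w=snap('wrist','w6'); sd=snap('side','s6'); sc=snap('scene','c6')
for d in (0,.0187,.029): 
  for z in (-.011,0,.011): print(d,z,[proj(p,[pos-M[:,0]*d+M[:,2]*z]).round(1)[0].tolist() for p in (w,sd,sc)])
A=cv2.resize(w['image'][200:300,260:380,::-1],None,fx=4,fy=4,interpolation=cv2.INTER_CUBIC)
B=cv2.resize(sd['image'][100:160,310:382,::-1],None,fx=400/60,fy=400/60,interpolation=cv2.INTER_CUBIC)
cv2.imwrite('pics/tipA.png',A);cv2.imwrite('pics/tipB.png',B)
cv2.imwrite('pics/tipC.png',cv2.resize(sc['image'][130:200,220:300,::-1],None,fx=7,fy=7,interpolation=cv2.INTER_CUBIC))
"
```

```text
[ 0.57856791 -0.31502604  0.09115701] [-1.08602341e-03  8.29327270e-04 -9.99999066e-01] -0.00022786877827121244 [-0.42574842 -0.09741531  0.12695266]
0 -0.011 [[321.5, 214.2], [353.6, 145.8], [257.4, 165.7]]
0 0 [[321.5, 230.4], [349.5, 145.3], [256.2, 168.1]]
0 0.011 [[321.4, 246.0], [345.3, 144.8], [255.0, 170.6]]
0.0187 -0.011 [[321.7, 226.1], [354.2, 139.6], [256.6, 161.6]]
0.0187 0 [[321.6, 243.7], [350.0, 139.1], [255.4, 164.0]]
0.0187 0.011 [[321.6, 260.6], [345.8, 138.5], [254.2, 166.5]]
0.029 -0.011 [[321.8, 233.7], [354.6, 136.1], [256.2, 159.2]]
0.029 0 [[321.7, 252.3], [350.3, 135.5], [255.0, 161.7]]
0.029 0.011 [[321.7, 270.1], [346.1, 135.0], [253.8, 164.2]]
```

View pics/tipA.png

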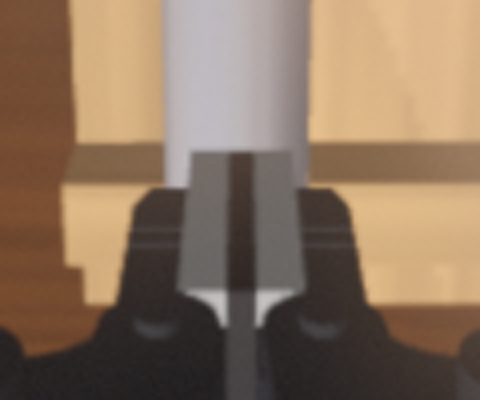

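View pics/tipB.png

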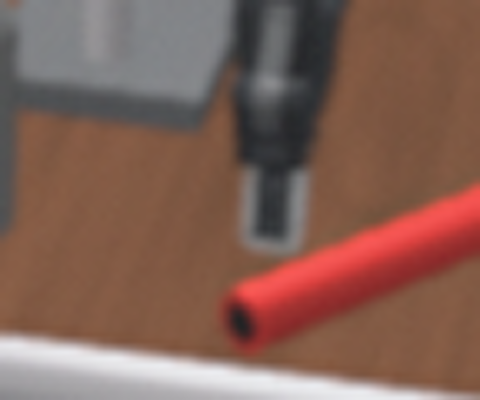

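View pics/tipC.png

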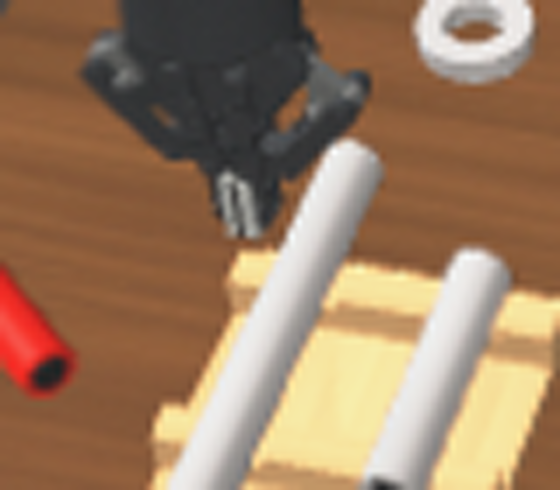

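The contact height and all three views agree: the real fingertips are about 28.6 mm behind the reported TCP, with no sideways error. The pad centre on a 30 mm object is therefore about 50 mm behind the reported TCP, so I aim for reported z≈-0.008. The tips will then be about 21 mm above the table.

Call:
step_arm(
  targets=[
    [[0,0,0],0],
    [[5,0,0],0],
    [[20,0,0],0],
    [[45,0,0],0],
    [[65,0,0],0],
    [[80,0,0],0],
    [[90,0,0],0],
    [[95,0,0],0],
    [[98,0,0],0],
    [[98,0,0],0],
    [[98,0,0],0],
  ],
  grip=0.3,
)

```text
clock: 9.3
position: [0.5796, -0.3157, -0.0053]
ee_rot: [0.707, -0.008, 0.707, 0.008]
contact_force: [0.5, -0.9, 0.5]
width: 0.06
```

```bash
python3 -c "
from h import *
shift([0.579,-0.3157,-0.008],91.3)
p=snap('side','s7')
cv2.imwrite('pics/s7c.png',cv2.resize(p['image'][110:230,270:430,::-1],None,fx=5,fy=5,interpolation=cv2.INTER_CUBIC)[:600])"
```

```text
pos [ 0.5796 -0.3157 -0.0053] x [ 0.001 -0.001 -1.   ] y heading 91.3 q6 -2.2 w 0.06 F [ 0.5 -0.9  0.5] t 9.3
shift [ 2.7  0.  -0.6] turn 0.0004531870336279553
```

View pics/s7c.png

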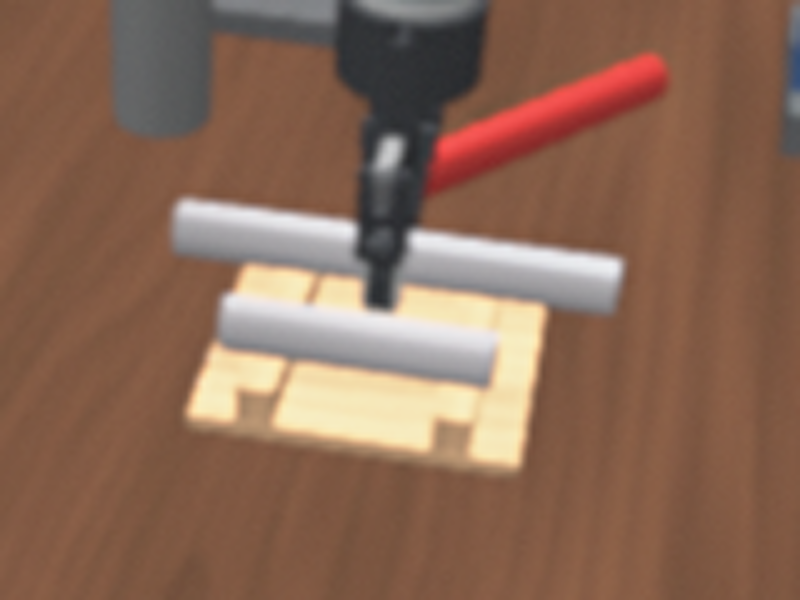

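The fingers now reach well below the shaft's midline, at (380,305) in the crop, and are clear of the short shaft. Closing.

Call:
step_arm(
  targets=[
    [[2,0,0],0],
    [[2,0,0],0],
    [[2,0,0],0],
    [[2,0,0],0],
    [[2,0,0],0],
    [[2,0,0],0],
  ],
  grip=1,
  grip_force=70,
)

```text
clock: 9.95
position: [0.5792, -0.3153, -0.0076]
ee_rot: [0.707, -0.008, 0.707, 0.008]
contact_force: [-1.1, 1.3, 4.4]
width: 0.0284
```

Call:
step_arm(
  targets=[
    [[-4,0,0],0],
    [[-12,0,0],0],
    [[-28,0,0],0],
    [[-50,0,0],0],
    [[-75,0,0],0],
    [[-95,0,0],0],
    [[-108,0,0],0],
    [[-115,0,0],0],
    [[-115,0,0],0],
    [[-115,0,0],0],
  ],
)

```text
clock: 10.95
position: [0.5785, -0.315, 0.1059]
ee_rot: [0.706, -0.008, 0.708, 0.008]
contact_force: [0.3, -0.1, -3.9]
width: 0.0281
```

```bash
python3 -c "
from h import *
shift([0.577,0.260,0.11],93.2)
p=snap('wrist','w8');p=snap('side','s8')
cv2.imwrite('pics/s8c.png',cv2.resize(p['image'][60:230,250:450,::-1],None,fx=3.5,fy=3.5,interpolation=cv2.INTER_CUBIC)[:600])"
```

```text
pos [ 0.5785 -0.315   0.1059] x [-0.002  0.001 -1.   ] y heading 91.3 q6 -2.2 w 0.0281 F [ 0.3 -0.1 -3.9] t 10.95
shift [ -3.4 574.8  11.5] turn -1.9018940530704924
```

View pics/w8.png

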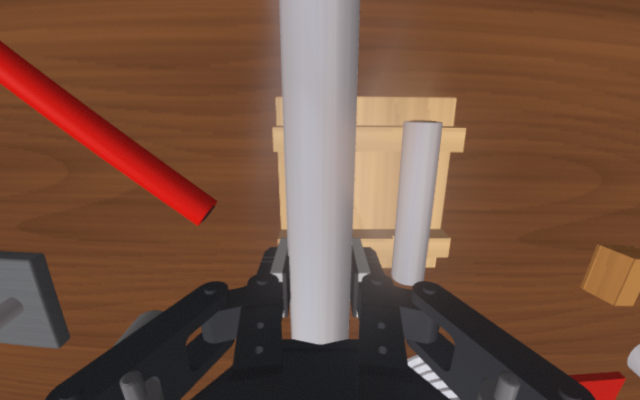

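View pics/s8c.png

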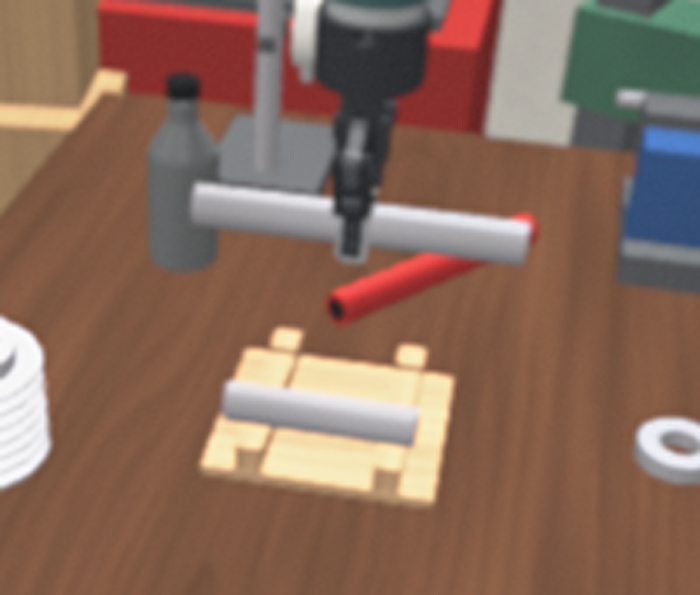

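The shaft is held level and mid-length, with the rest and short shaft undisturbed. Carrying it over the cradle.

Call:
step_arm(
  targets=[
    [[-8,8,0],0],
    [[-20,25,0],0],
    [[-30,50,1],0],
    [[-38,85,2],-0.2],
    [[-40,125,2],-0.4],
    [[-40,170,3],-0.6],
    [[-40,215,4],-0.8],
    [[-40,260,5],-1],
    [[-40,305,6],-1.2],
    [[-40,350,7],-1.4],
    [[-40,395,8],-1.6],
    [[-40,440,9],-1.9],
    [[-40,480,10],-1.9],
    [[-40,515,11],-1.9],
    [[-40,545,11.5],-1.9],
    [[-40,563,11.5],-1.9],
    [[-40,572,11.5],-1.9],
    [[-40,575,11.5],-1.9],
    [[-40,575,11.5],-1.9],
    [[-40,575,11.5],-1.9],
  ],
)

```text
clock: 13.05
position: [0.5776, 0.2583, 0.147]
ee_rot: [0.707, -0.02, 0.707, 0.019]
contact_force: [-0.1, 0.3, -4.0]
width: 0.0281
```

```bash
python3 -c "
from fit import *
shift([0.577,0.260,0.03],93.2)
p=snap('wrist','w9'); s=snap('scene','c9'); sd=snap('side','s9')
cv2.imwrite('pics/c9c.png',cv2.resize(s['image'][120:270,360:540,::-1],None,fx=4,fy=4,interpolation=cv2.INTER_CUBIC)[:600])
m=mask(s,'shaft',proj(s,[.6,.26,.195])[0]); 
if m is not None: print(fit(CYL,[s],[m],[.577,.26,.195,.055,0],[.01,.01,.01,.05,.02]))
"
```

```text
pos [0.5776 0.2583 0.147 ] x [-0.    -0.001 -1.   ] y heading 93.1 q6 -1.31 w 0.0281 F [-0.1  0.3 -4. ] t 13.05
shift [117.    1.8  -0.5] turn -0.07228470683600108
shaft 0.86 465
(array([5.77547465e-01, 2.60246160e-01, 1.95031588e-01, 5.12527087e-02,
       2.06950304e-04]), np.float64(0.40970072239422084))
```

View pics/w9.png

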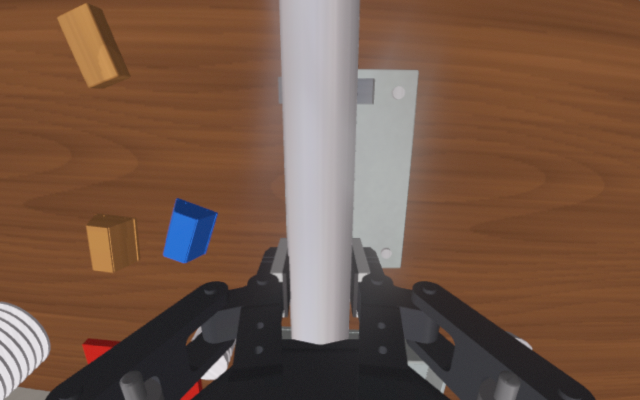

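View pics/c9c.png

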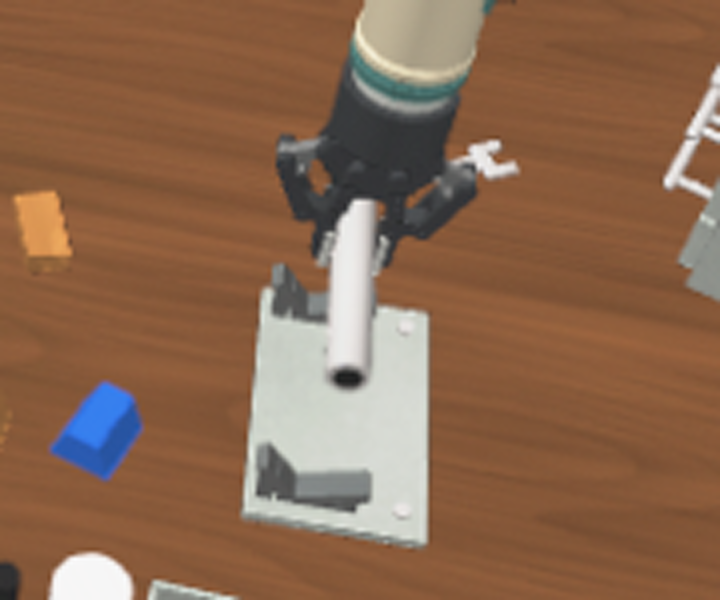

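Call:
step_arm(
  targets=[
    [[8,1,0],0],
    [[25,2,0],0],
    [[50,2.5,0],0],
    [[78,2.5,0],0],
    [[103,2.5,0],0],
    [[122,2.5,0],0],
    [[135,2.5,0],0],
    [[140,2.5,0],0],
    [[140,2.5,0],0],
    [[140,2.5,0],0],
  ],
)

```text
clock: 14.25
position: [0.5783, 0.2625, 0.0079]
ee_rot: [0.707, -0.02, 0.706, 0.02]
contact_force: [-0.2, 0.2, -3.1]
width: 0.0286
```

```bash
python3 -c "
from fit import *
shift([0.577,0.260,-.0066],93.2)
s=snap('scene','c10'); sd=snap('side','s10')
cv2.imwrite('pics/c10c.png',cv2.resize(s['image'][165:265,400:490,::-1],None,fx=6,fy=6,interpolation=cv2.INTER_CUBIC)[:600])
cv2.imwrite('pics/s10c.png',cv2.resize(sd['image'][280:400,180:380,::-1],None,fx=4,fy=4,interpolation=cv2.INTER_CUBIC)[:600])
"
```

```text
pos [0.5783 0.2625 0.0079] x [ 0.002  0.001 -1.   ] y heading 93.2 q6 -1.31 w 0.0286 F [-0.2  0.2 -3.1] t 14.25
shift [14.5 -2.4 -1.5] turn -0.0028041786110293287
```

View pics/c10c.png

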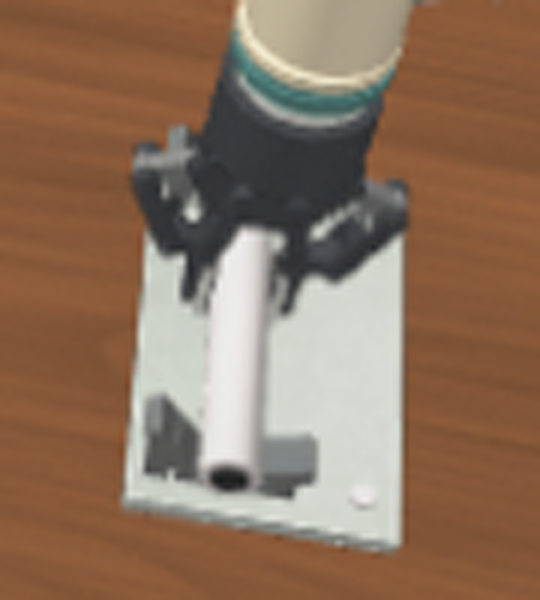

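View pics/s10c.png

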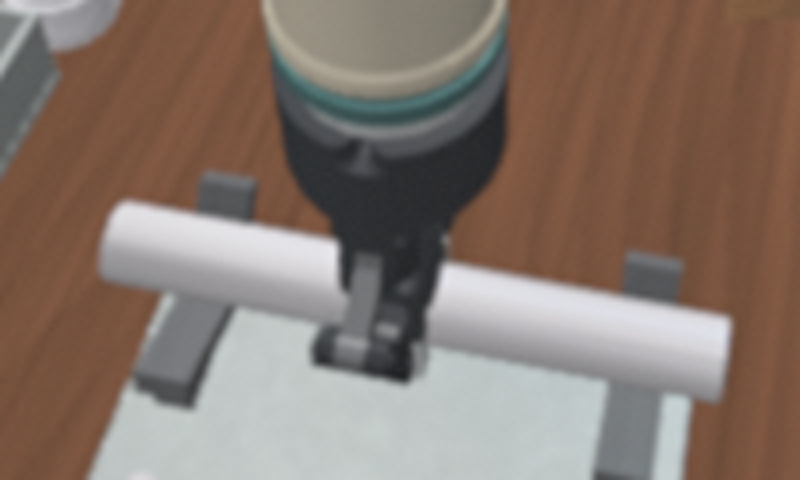

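The shaft is over both Vs and overhangs evenly. Lowering gently.

Call:
step_arm(
  targets=[
    [[2,-0.5,-1],0],
    [[4,-1,-1],0],
    [[6,-1.5,-1],0],
    [[8,-1.5,-1],0],
    [[9,-1.5,-1],0],
    [[10,-1.5,-1],0],
    [[11,-1.5,-1],0],
    [[11,-1.5,-1],0],
  ],
)

```text
clock: 15.15
position: [0.5764, 0.2607, -0.0042]
ee_rot: [0.707, -0.02, 0.707, 0.02]
contact_force: [-0.1, 0.1, -5.3]
width: 0.0281
```

```bash
python3 -c "
from fit import *
shift([0.577,0.260,-.0066],93.2); print(manip.get_state()['moment'])"
```

```text
pos [ 0.5764  0.2607 -0.0042] x [-0. -0. -1.] y heading 93.2 q6 -1.31 w 0.0281 F [-0.1  0.1 -5.3] t 15.15
shift [ 2.4 -0.7  0.5] turn 0.0006495670155999278
[-0.02958571 -0.02781486  0.01726755]
```

Call:
step_arm(
  targets=[
    [[0.5,0,0],0],
    [[1,0,0],0],
    [[1.5,0,0],0],
    [[1.5,0,0],0],
  ],
)

```text
clock: 15.55
position: [0.5765, 0.2606, -0.0056]
ee_rot: [0.707, -0.02, 0.707, 0.02]
contact_force: [-0.7, 0.2, -3.8]
width: 0.0281
```

Call:
step_arm(
  targets=[
    [[0.5,0,0],0],
    [[1,0,0],0],
    [[1,0,0],0],
  ],
)

```text
clock: 15.85
position: [0.5766, 0.2607, -0.0062]
ee_rot: [0.707, -0.02, 0.707, 0.02]
contact_force: [-0.0, 0.3, -1.8]
width: 0.0281
```

Call:
step_arm(
  targets=[
    [[0.5,0,0],0],
    [[1,0,0],0],
    [[1,0,0],0],
  ],
)

```text
clock: 16.15
position: [0.5767, 0.2607, -0.0063]
ee_rot: [0.707, -0.02, 0.707, 0.02]
contact_force: [-2.0, -1.2, 4.5]
width: 0.0281
```

```bash
python3 -c "
from fit import *
shift([0.577,0.260,-.0066],93.2); print(manip.get_state()['moment'])
sd=snap('side','s11')
cv2.imwrite('pics/s11c.png',cv2.resize(sd['image'][280:400,180:380,::-1],None,fx=4,fy=4,interpolation=cv2.INTER_CUBIC)[:600])
"
```

```text
pos [ 0.5767  0.2607 -0.0063] x [ 0.001  0.    -1.   ] y heading 93.2 q6 -1.31 w 0.0281 F [-2.  -1.2  4.5] t 16.15
shift [ 0.3 -0.7  0.3] turn -0.0019371519776996138
[-0.08854035  0.38839489 -0.02327475]
```

View pics/s11c.png

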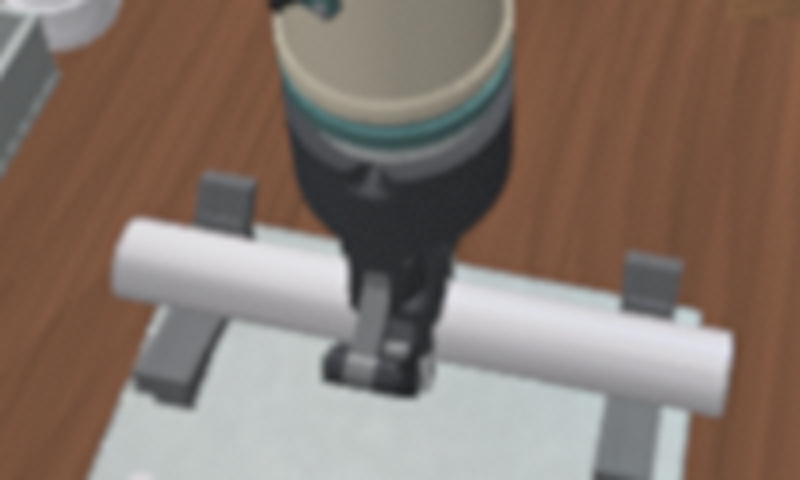

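Contact came at z=-0.0063, against -0.0066 predicted. Releasing.

Call:
step_arm(
  targets=[
    [[0,0,0],0],
    [[0,0,0],0],
    [[0,0,0],0],
  ],
  grip_force=20,
  grip=1,
)

```text
clock: 16.5
position: [0.5766, 0.2607, -0.0063]
ee_rot: [0.707, -0.02, 0.707, 0.02]
contact_force: [-2.6, -0.5, 4.8]
width: 0.0279
```

Call:
step_arm(
  targets=[
    [[0,0,0],0],
    [[0,0,0],0],
    [[0,0,0],0],
    [[0,0,0],0],
    [[0,0,0],0],
  ],
  grip=0.35,
)

```text
clock: 17.0
position: [0.5766, 0.2607, -0.0076]
ee_rot: [0.707, -0.02, 0.707, 0.02]
contact_force: [0.3, 0.9, -0.2]
width: 0.0557
```

Call:
step_arm(
  targets=[
    [[-5,0,0],0],
    [[-20,0,0],0],
    [[-45,0,0],0],
    [[-80,0,0],0],
    [[-115,0,0],0],
    [[-145,0,0],0],
    [[-160,0,0],0],
    [[-160,0,0],0],
    [[-160,0,0],0],
  ],
)

```text
clock: 17.9
position: [0.5762, 0.2606, 0.1524]
ee_rot: [0.707, -0.02, 0.707, 0.02]
contact_force: [0.2, -0.4, 0.2]
width: 0.0554
```

```bash
python3 - <<'E'
from fit import *
shift([0.60,0.12,0.15],93.2)
p=snap('wrist','w12'); sd=snap('side','s12'); sc=snap('scene','c12')
V=[];M=[]
for q in (p,sd,sc):
    m=mask(q,'shaft',proj(q,[.577,.26,.05])[0])
    if m is not None and q is not p: V.append(q);M.append(m)
print(fit(CYL,V,M,[.577,.26,.042,.055,0],[.01,.01,.005,.05,.02]))
cv2.imwrite('pics/s12c.png',cv2.resize(sd['image'][270:400,180:380,::-1],None,fx=4,fy=4,interpolation=cv2.INTER_CUBIC)[:600])
E
```

```text
pos [0.5762 0.2606 0.1524] x [-0.  0. -1.] y heading 93.2 q6 -1.31 w 0.0554 F [ 0.2 -0.4  0.2] t 17.9
shift [   2.4 -141.7   15.9] turn 0.0029725756934624314
shaft 0.6 7346
shaft 0.78 3341
shaft 0.75 696
(array([ 0.57574896,  0.26110311,  0.04680744,  0.04995014, -0.00249677]), np.float64(0.05978503869618168))
```

View pics/s12c.png

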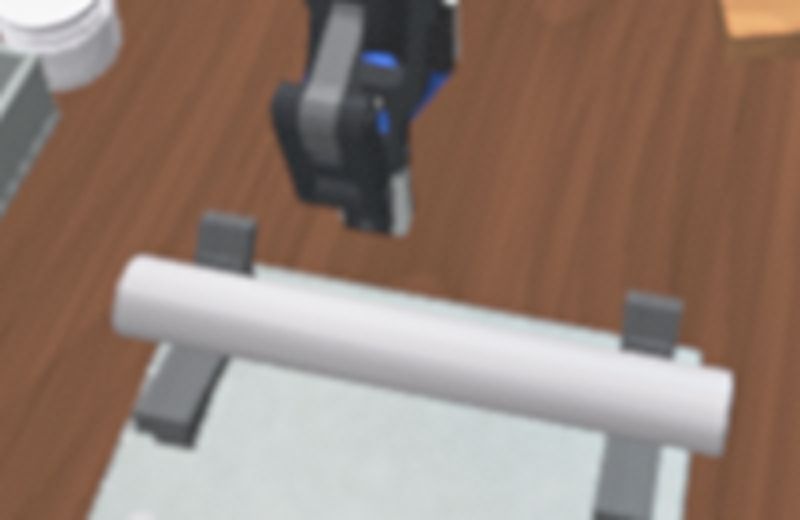

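View pics/w12.png

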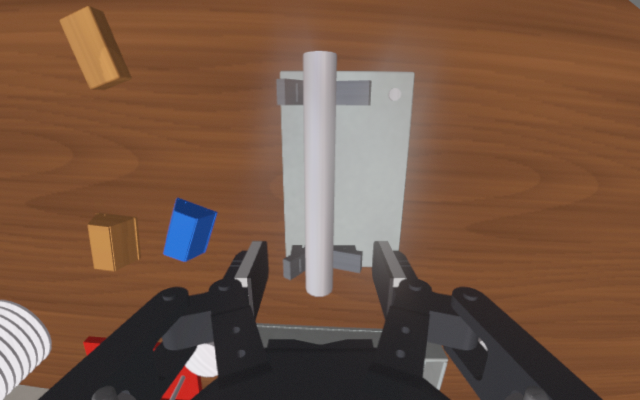

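The shaft sits in both Vs; the fit gives (0.576, 0.261) against the cradle's (0.577, 0.260). Next is the chock: refine its pose and check clearance to the red tool stand.

```bash
python3 - <<'E'
from fit import *
w2=load('w2');w12=load('w12');c=load('c12')
print(onplane(w2,[(290,305),(368,305)],0.0),onplane(w2,[(290,305),(368,305)],0.06))
V=[];M=[]
for q in (w12,c):
    uv=proj(q,[.6657,.0148,.034])[0]; print(uv)
    m=mask(q,'chock',uv)
    if m is not None: V.append(q);M.append(m)
r=fit(CH,V,M,[.666,.015,0,-.06],[.006,.006,.005,.1]); print(r)
shift([.6657,.0188,.13],-3.6)
E
```

```text
[[ 0.83505249 -0.06068275  0.        ]
 [ 0.83488144  0.09892537  0.        ]] [[ 0.7883249  -0.05350854  0.06      ]
 [ 0.78817433  0.08699418  0.06      ]]
[100.31013426 247.61704032]
chock 0.85 2569
[351.66170138 222.34317405]
chock 0.53 354
(array([ 0.66538074,  0.01699047,  0.00175584, -0.04654588]), np.float64(0.05388660450602206))
pos [0.5763 0.2606 0.1518] x [-0.001 -0.    -1.   ] y heading 93.2 q6 -1.31 w 0.0555 F [-0.9  0.1  0. ] t 18.3
shift [  21.7 -246.4   75.8] turn -83.20197585915773
```

View pics/c12.png

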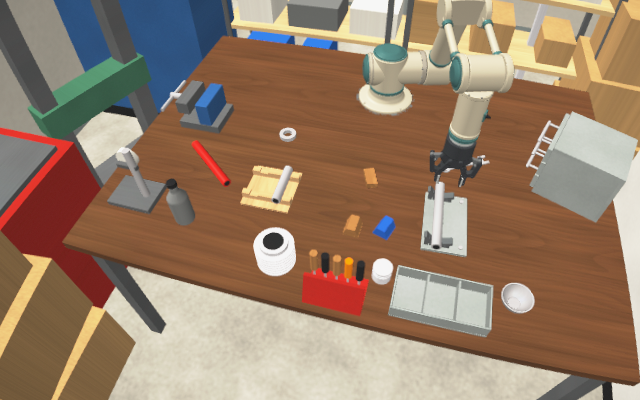

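Call:
step_arm(
  targets=[
    [[0,-10,3],8],
    [[0,-30,9],16],
    [[2,-60,18],24],
    [[4,-90,27],32],
    [[8,-120,36],40],
    [[12,-150,45],48],
    [[16,-180,55],56],
    [[20,-205,63],64],
    [[22,-225,69],72],
    [[22,-238,74],80],
    [[22,-245,76],88],
    [[22,-245,76],94],
    [[22,-245,76],96.4],
    [[22,-245,76],96.4],
    [[22,-245,76],96.4],
    [[22,-245,76],96.4],
  ],
  grip=0,
)

```text
clock: 19.9
position: [0.666, 0.0204, 0.1304]
ee_rot: [-0.486, -0.514, -0.486, 0.514]
contact_force: [-0.2, -1.1, 0.0]
width: 0.0854
```

```bash
python3 - <<'E'
from fit import *
shift([.6655,.020,-.027],-3.2)
p=snap('wrist','w13')
q=manip.get_image('scene')
V=[];M=[]
for k in (p,q,load('w12')):
    m=mask(k,'chock',proj(k,[.6655,.016,.034])[0])
    if m is not None: V.append(k);M.append(m)
print([fit(CH,V[i:j],M[i:j],[.6655,.016,0,-.055],[.006,.006,.005,.1]) for i,j in((0,1),(0,len(V)))])
E
```

```text
pos [0.666  0.0204 0.1304] x [-0.  0. -1.] y heading -3.2 q6 -0.02 w 0.0854 F [-0.2 -1.1  0. ] t 19.9
shift [157.4  -0.5   0.4] turn 0.041997365699614875
chock 0.75 2627
chock 0.6 280Traceback (most recent call last):
  File "<stdin>", line 7, in <module>
  File "fit.py", line 24, in mask
    for d in manip.regions_of(p,thing):
             ~~~~~~~~~~~~~~~~^^^^^^^^^
ValueError: only the last four pictures can be asked about
```

View pics/w13.png

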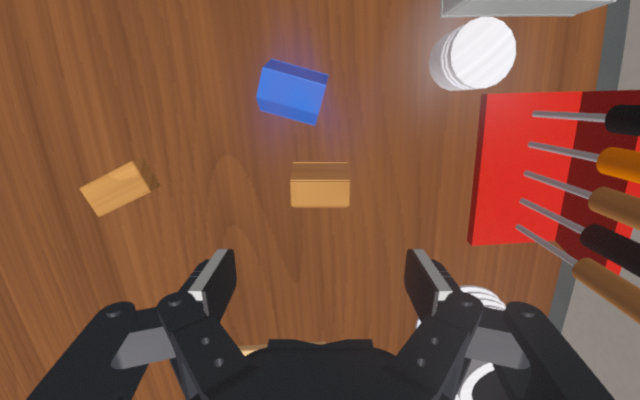

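```bash
python3 - <<'E'
from fit import *
p=load('w13')
for d in manip.regions_of(p,'chock'):
    m=d["region"]
    if m[180:195,315:325].any(): print(fit(CH,[p],[m],[.6655,.016,0,-.055],[.006,.006,.005,.1])); print(fit(CH[:, :3],[p],[m],[.6655,.016,0,-.055],[.003,-.003,.003,-.05])); break
E
```

```text
(array([ 0.66538471,  0.01413242, -0.00123086, -0.05875602]), np.float64(0.02062708220116727))
(array([ 6.65371596e-01,  1.43433934e-02, -2.90958011e-04, -6.61676074e-02]), np.float64(0.022877430580047542))
```

Call:
step_arm(
  targets=[
    [[15,-0.5,2],0],
    [[45,-0.5,2],0],
    [[80,-0.5,2],0],
    [[110,-0.5,2],0],
    [[132,-0.5,2],0],
    [[147,-0.5,2],0],
    [[156,-0.5,2],0],
    [[159,-0.5,2],0],
    [[159,-0.5,2],0],
    [[159,-0.5,2],0],
  ],
)

```text
clock: 21.15
position: [0.6665, 0.0182, -0.0273]
ee_rot: [0.486, 0.514, 0.485, -0.513]
contact_force: [0.1, -0.8, 0.0]
width: 0.0858
```

```bash
python3 - <<'E'
from fit import *
shift([.6655,.0185,-.029],-3.2)
p=snap('side','s14')
cv2.imwrite('pics/s14c.png',cv2.resize(p['image'][180:310,210:350,::-1],None,fx=4.5,fy=4.5,interpolation=cv2.INTER_CUBIC)[:600])
E
```

```text
pos [ 0.6665  0.0182 -0.0273] x [ 0.002 -0.    -1.   ] y heading -3.2 q6 -0.02 w 0.0858 F [ 0.1 -0.8  0. ] t 21.15
shift [ 1.7 -1.  -0.2] turn -0.0013025325780375852
```

View pics/s14c.png

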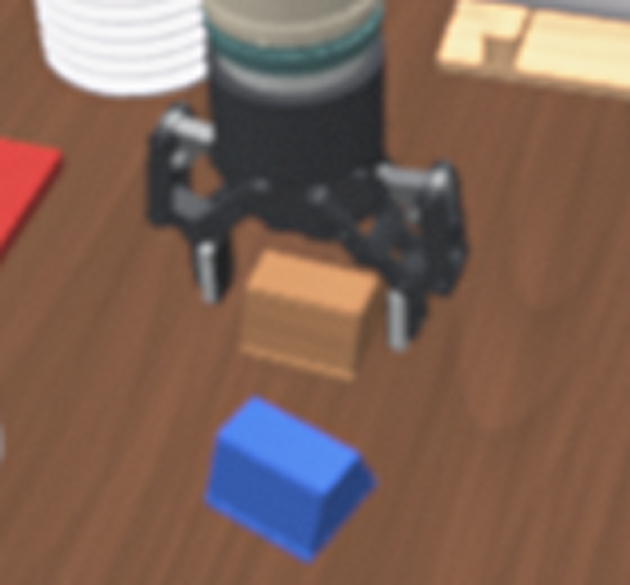

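The open fingers straddle the brown chock's ends, with the tips above the table at about half chock height. Closing.

Call:
step_arm(
  targets=[
    [[1,0,0],0],
    [[1,0,0],0],
    [[1,0,0],0],
    [[1,0,0],0],
    [[1,0,0],0],
  ],
  grip=1,
  grip_force=35,
)

```text
clock: 21.7
position: [0.6659, 0.0183, -0.0289]
ee_rot: [0.486, 0.514, 0.486, -0.514]
contact_force: [-0.2, 0.4, 4.4]
width: 0.0552
```

```bash
python3 - <<'E'
from fit import *
shift([.577-.055*.055,.260+.055,.10],3.2)
p=snap('side','s15')
cv2.imwrite('pics/s15c.png',cv2.resize(p['image'][180:310,210:350,::-1],None,fx=4.5,fy=4.5,interpolation=cv2.INTER_CUBIC)[:600])
E
```

```text
pos [ 0.6659  0.0183 -0.0289] x [ 0.001  0.    -1.   ] y heading -3.2 q6 -0.02 w 0.0552 F [-0.2  0.4  4.4] t 21.7
shift [-129.  -108.2 -291.1] turn -6.402453050471877
```

View pics/s15c.png

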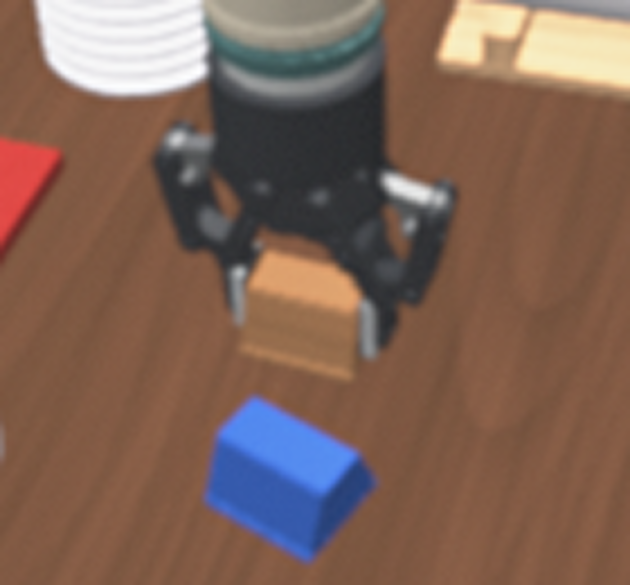

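The pads hold both chock ends squarely (55 mm). Lifting it and carrying it over to the open side.

Call:
step_arm(
  targets=[
    [[-10,0,0],0],
    [[-30,0,0],0],
    [[-60,-3,-8],-0.5],
    [[-90,-10,-27],-1],
    [[-110,-22,-60],-2],
    [[-119,-37,-100],-3],
    [[-119,-52,-140],-4],
    [[-119,-67,-180],-5],
    [[-119,-82,-220],-6],
    [[-119,-95,-255],-6.4],
    [[-119,-104,-278],-6.4],
    [[-119,-108,-290],-6.4],
    [[-119,-108,-292],-6.4],
    [[-119,-108,-292],-6.4],
    [[-119,-108,-292],-6.4],
  ],
)

```text
clock: 23.25
position: [0.5745, 0.3144, 0.0895]
ee_rot: [0.514, 0.486, 0.513, -0.486]
contact_force: [-0.0, 0.7, -0.7]
width: 0.0558
```

```bash
python3 - <<'E'
from fit import *
shift([.577-.055*.057,.260+.057,-.0165],3.2)
p=snap('side','s16');q=snap('wrist','w16');c=snap('scene','c16')
a=cv2.resize(p['image'][250:400,180:380,::-1],None,fx=3.8,fy=3.8,interpolation=cv2.INTER_CUBIC)
cv2.imwrite('pics/s16c.png',a)
E
```

```text
pos [0.5745 0.3144 0.0895] x [ 0.    -0.001 -1.   ] y heading 3.1 q6 0.34 w 0.0558 F [-0.   0.7 -0.7] t 23.25
shift [106.   -0.5  -2.7] turn -0.07566180094450203
```

View pics/s16c.png

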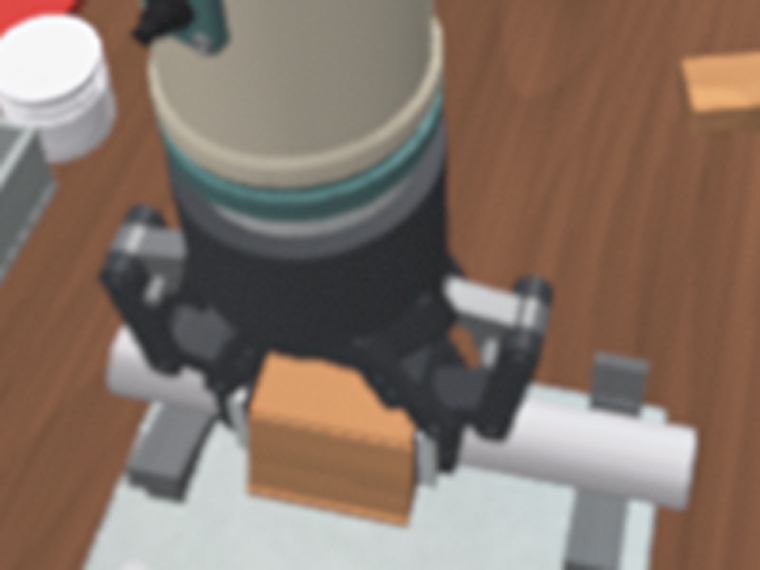

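View pics/w16.png

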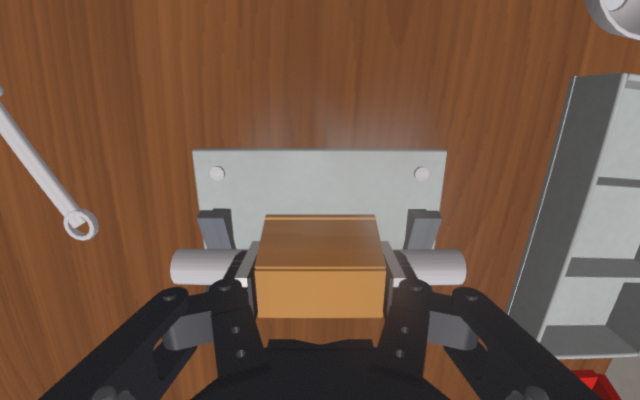

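The chock is centred between the Vs (u≈321, plate centre 320) and held parallel. Lowering onto the plate.

Call:
step_arm(
  targets=[
    [[10,0,-1],0],
    [[30,0,-3],0],
    [[55,0,-3],0],
    [[75,0,-3],0],
    [[90,0,-3],0],
    [[98,0,-3],0],
    [[102,0,-3],0],
    [[102,0,-3],0],
    [[102,0,-3],0],
  ],
)

```text
clock: 24.3
position: [0.5744, 0.3191, -0.0118]
ee_rot: [0.514, 0.486, 0.514, -0.485]
contact_force: [-1.0, 0.0, -0.6]
width: 0.0555
```

Call:
step_arm(
  targets=[
    [[1,0,0],0],
    [[2,0,0],0],
    [[2,0,0],0],
  ],
)

```text
clock: 24.6
position: [0.5739, 0.319, -0.0142]
ee_rot: [0.514, 0.486, 0.514, -0.486]
contact_force: [0.2, 0.2, -1.0]
width: 0.0555
```

Call:
step_arm(
  targets=[
    [[1,0,0],0],
    [[1.5,0,0],0],
    [[1.5,0,0],0],
  ],
)

```text
clock: 24.9
position: [0.5737, 0.3189, -0.0161]
ee_rot: [0.514, 0.486, 0.514, -0.486]
contact_force: [-0.6, -0.3, -0.5]
width: 0.0555
```

Call:
step_arm(
  targets=[
    [[1,0,0],0],
    [[1,0,0],0],
  ],
)

```text
clock: 25.1
position: [0.5739, 0.319, -0.0169]
ee_rot: [0.514, 0.486, 0.514, -0.486]
contact_force: [-0.7, -0.6, 0.0]
width: 0.0556
```

Call:
step_arm(
  targets=[
    [[0.7,0,0],0],
    [[0.7,0,0],0],
  ],
)

```text
clock: 25.3
position: [0.5739, 0.319, -0.0169]
ee_rot: [0.514, 0.486, 0.514, -0.486]
contact_force: [-1.8, -0.0, 4.4]
width: 0.0554
```

Call:
step_arm(
  targets=[
    [[0.7,0,0],0],
    [[0.7,0,0],0],
  ],
)

```text
clock: 25.5
position: [0.574, 0.319, -0.0169]
ee_rot: [0.514, 0.486, 0.514, -0.486]
contact_force: [-1.9, -1.0, 7.9]
width: 0.0554
```

The chock touched the plate exactly at the expected height. I'll ease off slightly and slide it toward the shaft.

Call:
step_arm(
  targets=[
    [[-0.7,0,1],0],
    [[-0.7,0,4],0],
    [[-0.7,0,8],0],
    [[-0.7,0,12],0],
    [[-0.7,0,16],0],
    [[-0.7,0,19],0],
    [[-0.7,0,20],0],
    [[-0.7,0,20],0],
  ],
)

```text
clock: 26.3
position: [0.5762, 0.2994, -0.0169]
ee_rot: [0.514, 0.487, 0.513, -0.485]
contact_force: [0.7, 1.0, 5.8]
width: 0.0557
```

```bash
python3 - <<'E'
from fit import *
shift([.577-.055*.034,.260+.034,-.017],3.2)
p=snap('side','s17');q=snap('wrist','w17')
cv2.imwrite('pics/w17c.png',cv2.resize(q['image'][120:330,160:480,::-1],None,fx=2.4,fy=2.4,interpolation=cv2.INTER_CUBIC))
cv2.imwrite('pics/s17c.png',cv2.resize(p['image'][270:400,200:380,::-1],None,fx=4.4,fy=4.4,interpolation=cv2.INTER_CUBIC))
E
```

```text
pos [ 0.5762  0.2994 -0.0169] x [ 0.003  0.002 -1.   ] y heading 3.2 q6 0.32 w 0.0557 F [0.7 1.  5.8] t 26.3
shift [ 0.1 -1.4  5.3] turn -0.02626143569806061
```

View pics/w17c.png

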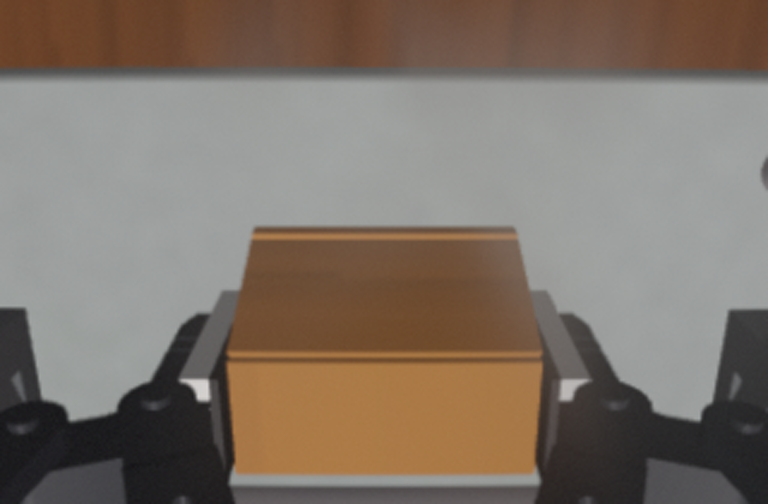

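View pics/s17c.png

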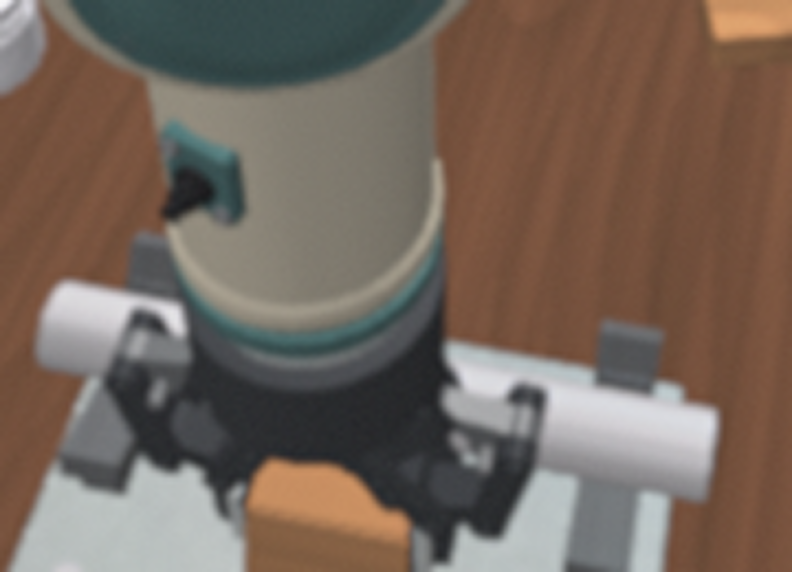

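Call:
step_arm(
  targets=[
    [[-0.3,-0.5,1],0],
    [[-0.3,-1,2],0],
    [[-0.3,-1,3],0],
    [[-0.3,-1,3],0],
  ],
)

```text
clock: 26.8
position: [0.5749, 0.2962, -0.0169]
ee_rot: [0.514, 0.487, 0.513, -0.485]
contact_force: [1.5, 1.6, 5.7]
width: 0.0556
```

Call:
step_arm(
  targets=[
    [[0,0,0.5],0],
    [[0,0,1],0],
    [[0,0,1],0],
  ],
)

```text
clock: 27.1
position: [0.5748, 0.2953, -0.0169]
ee_rot: [0.514, 0.487, 0.514, -0.485]
contact_force: [1.2, 3.0, 5.6]
width: 0.0553
```

Call:
step_arm(
  targets=[
    [[0,0,0.5],0],
    [[0,0,1],0],
    [[0,0,1],0],
  ],
)

```text
clock: 27.4
position: [0.5746, 0.2943, -0.0169]
ee_rot: [0.514, 0.486, 0.514, -0.485]
contact_force: [1.5, 2.8, 5.5]
width: 0.0553
```

Call:
step_arm(
  targets=[
    [[0,0,0.5],0],
    [[0,0,1],0],
    [[0,0,1],0],
  ],
)

```text
clock: 27.7
position: [0.5746, 0.2933, -0.0169]
ee_rot: [0.514, 0.486, 0.514, -0.485]
contact_force: [0.6, 2.6, 5.2]
width: 0.0555
```

Call:
step_arm(
  targets=[
    [[0,0,0.5],0],
    [[0,0,1],0],
    [[0,0,1],0],
  ],
)

```text
clock: 28.0
position: [0.5746, 0.2923, -0.0169]
ee_rot: [0.514, 0.486, 0.514, -0.485]
contact_force: [0.9, 2.6, 5.7]
width: 0.0556
```

```bash
python3 - <<'E'
from fit import *
shift([.577-.055*.034,.260+.034,-.017],3.2)
p=snap('scene','c18')
cv2.imwrite('pics/c18c.png',cv2.resize(p['image'][165:265,400:490,::-1],None,fx=6,fy=6,interpolation=cv2.INTER_CUBIC))
E
```

```text
pos [ 0.5746  0.2923 -0.0169] x [ 0.001  0.001 -1.   ] y heading 3.2 q6 0.31 w 0.0556 F [0.9 2.6 5.7] t 28.0
shift [ 0.1  0.6 -1.6] turn -0.015007417715679594
```

View pics/c18c.png

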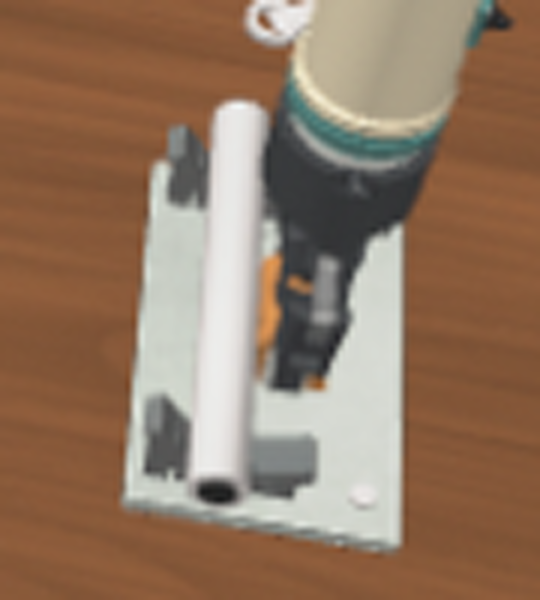

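Call:
step_arm(
  targets=[
    [[0,0,0.5],0],
    [[0,0,1],0],
    [[0,0,1],0],
  ],
)

```text
clock: 28.35
position: [0.5746, 0.2921, -0.0169]
ee_rot: [0.513, 0.487, 0.514, -0.485]
contact_force: [0.6, 4.8, 5.8]
width: 0.0554
```

Call:
step_arm(
  targets=[
    [[0,0,0.5],0],
    [[0,0,1],0],
    [[0,0,1],0],
  ],
)

```text
clock: 28.65
position: [0.5746, 0.2922, -0.0168]
ee_rot: [0.513, 0.487, 0.514, -0.485]
contact_force: [0.4, 7.4, 6.0]
width: 0.0551
```

Call:
step_arm(
  targets=[
    [[0,0,0.5],0],
    [[0,0,1],0],
    [[0,0,1],0],
  ],
)

```text
clock: 28.95
position: [0.5746, 0.2922, -0.0168]
ee_rot: [0.512, 0.488, 0.514, -0.485]
contact_force: [-0.6, 9.4, 4.5]
width: 0.0556
```

The push met a firm stop at y≈0.292, where contact was expected. I'll relieve the push, release, and retreat straight up.

Call:
step_arm(
  targets=[
    [[-0.3,0,-1],0],
    [[-0.5,0,-1.8],0],
    [[-0.5,0,-1.8],0],
  ],
  grip_force=20,
)

```text
clock: 29.25
position: [0.5746, 0.2921, -0.0169]
ee_rot: [0.513, 0.487, 0.514, -0.485]
contact_force: [1.0, 6.0, 3.7]
width: 0.0559
```

Call:
step_arm(
  targets=[
    [[0,0,0],0],
    [[0,0,0],0],
    [[0,0,0],0],
    [[0,0,0],0],
  ],
  grip=0.1,
)

```text
clock: 29.65
position: [0.5739, 0.29, -0.0174]
ee_rot: [0.514, 0.485, 0.514, -0.486]
contact_force: [0.0, -0.3, 0.0]
width: 0.0767
```

Call:
step_arm(
  targets=[
    [[-5,0,0],0],
    [[-20,0,-1],0],
    [[-45,0,-2],0],
    [[-80,0,-3],0],
    [[-120,0,-3],0],
    [[-150,0,-3],0],
    [[-160,0,-3],0],
    [[-160,0,-3],0],
  ],
)

```text
clock: 30.45
position: [0.575, 0.2939, 0.1449]
ee_rot: [0.514, 0.487, 0.513, -0.485]
contact_force: [0.2, -0.5, -0.4]
width: 0.0773
```

```bash
python3 - <<'E'
from fit import *
shift([.577,.26,.1],3.2)
q=snap('wrist','w19');p=snap('side','s19');c=snap('scene','c19')
cv2.imwrite('pics/s19c.png',cv2.resize(p['image'][270:400,190:370,::-1],None,fx=4.4,fy=4.4,interpolation=cv2.INTER_CUBIC))
cv2.imwrite('pics/c19c.png',cv2.resize(c['image'][165:265,400:490,::-1],None,fx=6,fy=6,interpolation=cv2.INTER_CUBIC))
E
```

```text
pos [0.575  0.2939 0.1449] x [ 0.003  0.001 -1.   ] y heading 3.2 q6 0.31 w 0.0773 F [ 0.2 -0.5 -0.4] t 30.45
shift [44.9 -0.1 34. ] turn -0.0023294038691119567
```

View pics/w19.png

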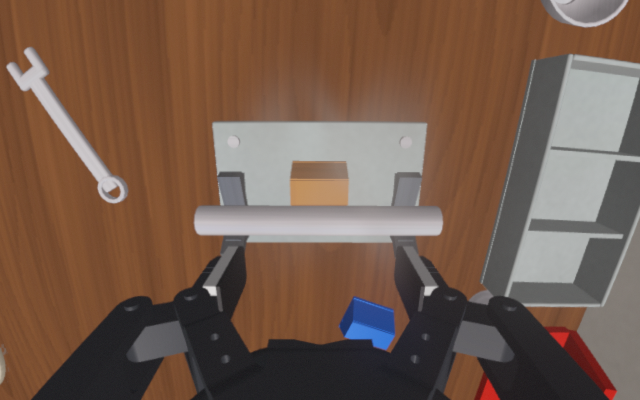

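View pics/s19c.png

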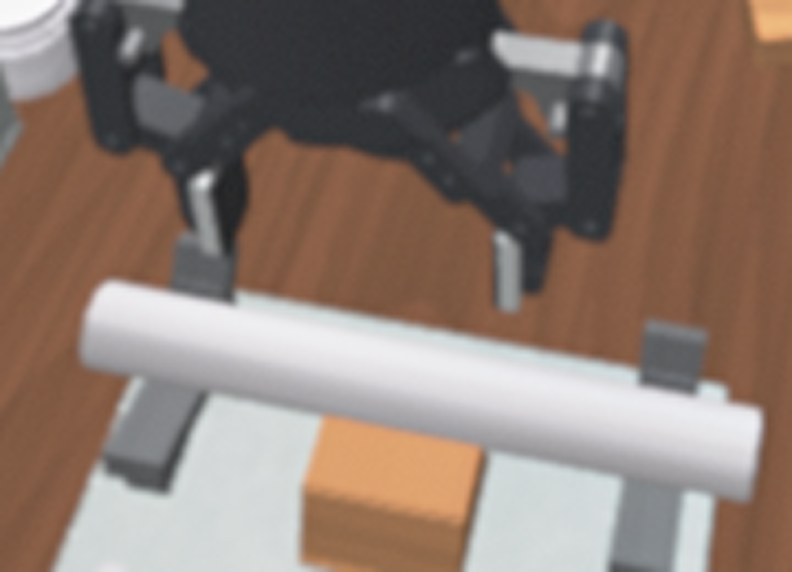

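View pics/c19c.png

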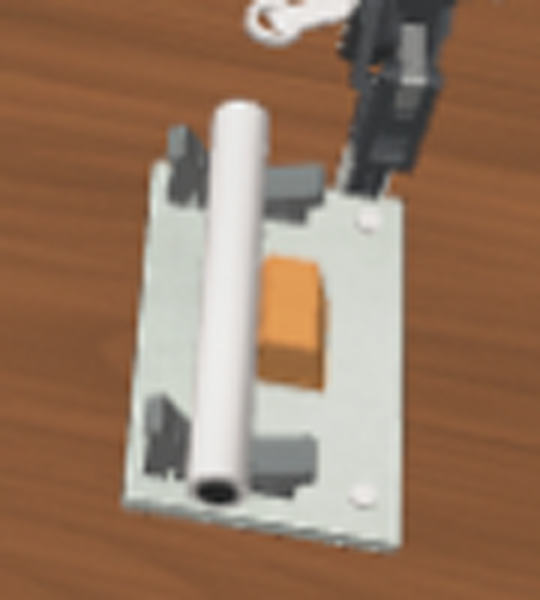

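It looks right in all views. I'll check numerically that the chock is at y≈30 in the cradle frame, using its rear foot edge (should be 55) against the plate's rear edge (95).

```bash
python3 - <<'E'
from fit import *
q=load('w19')
cv2.imwrite('pics/w19c.png',cv2.resize(q['image'][110:250,210:430,::-1],None,fx=3.6,fy=3.6,interpolation=cv2.INTER_CUBIC))
im=q['image'][:,:,::-1].copy()
def cw(P): c,s=np.cos(.055),np.sin(.055); P=np.array(P,float); return np.c_[.577+c*P[:,0]-s*P[:,1],.260+s*P[:,0]+c*P[:,1],P[:,2]]
for y0,col in ((30,(0,0,255)),(35,(255,0,0))):
    X=cw([[sx*.028,y0/1000+yy,zz+.012] for sx in(-1,1) for yy,zz in((.025,0),(.012,.034))])
    print(y0,((proj(q,X)-[210,110])*3.6).round().tolist())
print('plate',((proj(q,cw([[-.11,.095,.012],[.11,.095,.012]]))-[210,110])*3.6).round().tolist())
E
```

```text
30 [[297.0, 177.0], [287.0, 249.0], [490.0, 177.0], [500.0, 249.0]]
35 [[297.0, 160.0], [287.0, 230.0], [490.0, 160.0], [500.0, 230.0]]
plate [[3.0, 37.0], [783.0, 38.0]]
```

View pics/w19c.png

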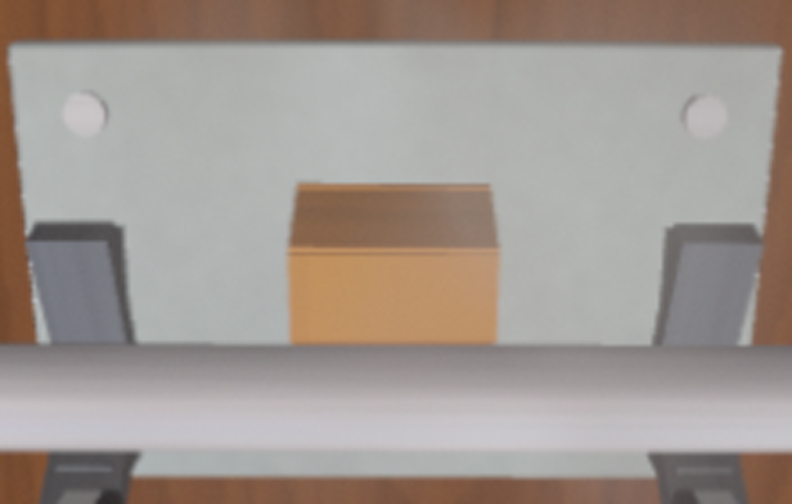

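The chock's rear foot edge is at v=185 and the plate edge at v≈45. Both are offset +8 px from the prediction for y=30, so the chock is at y≈30 and touching. It is centred along x to within 1 px. The robot touches nothing, so I'm handing in.

```bash
python3 -c "
from h import *
print(manip.sign_off()); print(manip.get_state()['clock'])"
```

```text
the job is handed in; nothing more can be done
None
the job is handed in; nothing more can be done
```

The job is handed in. The long steel shaft lies in both V supports. The brown chock is flat on the plate on the open side, midway between the supports and up against the shaft. The clock stood at 30.45 s of the 64 s.

**What went wrong:** My first grasp failed. The fingertips stand about 29 mm behind the reported tool point, so they closed above the shaft and pressed on it with about 20 N. It did not move. I measured the offset from that contact and three camera views, corrected for it, and the second grasp held.

**Last checks:**
- **Shaft:** the camera fit puts it at (0.576, 0.261), against the cradle's (0.577, 0.260). It touched down at the predicted height. That same fit gave a height of 47 mm instead of 42 mm, which I put down to the coarse view.
- **Chock:** it met the plate at the expected height, and the slide ended in a firm stop of about 9 N. Measured against the plate's edge, it sits at about 30 mm in the cradle's y and is centred to within a pixel.
- **Robot:** the gripper is open and raised clear, with no measurable contact force.

The point where chock and shaft touch is hidden under the shaft, so I inferred contact from the stop and the position rather than seeing it.

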